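# Refit the sock sorting rail and lock its brake

## Robot

A 7-joint arm with a two-finger parallel gripper is mounted at the origin on a cart in front of the work surface, level with it; the furniture and walls round the work are solid. World frame = base frame: x ahead of the robot, y to its left, z up, the work surface at z = 0. Lengths are in m, angles in rad, forces in N, time in s.
With the tool pointing down it reaches from about 0.425 to 0.925 m from the base axis. Payload 6.8 kg.
Tool frame: the origin (TCP) lies on the mounting face of the last link; the fingertips stand 173 mm ahead of it and the grasp point (between the pads) lies 155 mm ahead of it (grip_point_offset is the distance from the TCP to the grasp point, in m); x points along the fingers, z is the direction in which the jaws open and shut, and the axes are right-handed (so a half turn about x gives the same grasp; the last joint's range is limited). The gripper opens to 85 mm and grips with 20 to 120 N. Pads are 22 mm wide; open, the fingers measure 114 mm over their backs; the gripper's body (76 mm by 85 mm) begins 54 mm behind the grasp point. The pads swing forward as they close: fully open they stand 13 mm farther back than shut.
Start: joints at [1.142, 0.477, 0.022, 1.555, -0.011, 1.109, -0.083], TCP at [0.213, -0.641, 0.405] pointing down, gripper open.
Joint ranges: [-2.96, 2.96], [-0.34, 2.1], [-1.41, 1.46], [0.24, 2.44], [-1.37, 4.51], [0.17, 1.92], [-2.96, 2.96]. Speed limits (rad/s): [2.39, 2.39, 3.14, 3.14, 3.14, 3.14, 3.14].

## Interface

Orientations are given as a rotation vector (axis times angle).
In Python, from bench import * gives the robot as it stands. The module is installed in compiled form; this text tells all that it offers.
- The arm moves only by the tool servo_tool, never from a script. Its argument "motion" is a list of rows, each a list of 5 numbers: the shift along the tool's x, y, z in m, then the turn about the tool's x in degrees, then the gripper command: -1 is fully open, 1 is shut, values between are in proportion. In form: [[dx, dy, dz, turn, fingers], ...]. A call has 1 to 8 rows; each row is the pose to reach, as a shift and turn from the pose measured when the call began, along the tool's axes at that moment; what a row does not reach only later rows make up. A row lasts 1/10 s, in which the tool goes at most 50 mm and 8.59 degrees, less where a joint would pass 70% of its speed; a pose out of reach is approached as far as the arm can. A call with a gripper value outside its range is refused whole. The fingers move at their own pace and stop on an object; "force" is the grip in N (left out, the last holds). Time passes only in rows, so rows that repeat a pose let the fingers close. It gives the time, the measured TCP pose, the force and the opening at its end, in the units of the state.
- get_obs(): the state, without advancing time (a new reading comes with each control period).
- grab_frame(name): name is "scene" or "top" or "wrist"; returns the picture (384x512x3 uint8, red, green, blue); there is no depth.
- camera_params(name): a dict with "mtx" (3x3 intrinsics, pixels), "D" ([k1, k2, p1, p2, k3] as OpenCV has them; the pictures are not rectified), "world_to_cam" (4x4, takes a point from world to camera coordinates); the wrist camera has in their place "T_tool_cam" (4x4, takes a point from camera to tool coordinates, whose origin is the TCP and whose axes are the tool frame's). Camera axes: x right, y down, z forward; pixel columns grow to the right and rows downward; lengths in m; the calibration is good to about 2 mm. A picture is of the moment at which its call begins: read the wrist's pose just before it. camera_params takes no time and is no camera call.
- hand_in(): hands the job in, once; it reports no verdict.
The state is a dict: "clock": time; "joints": joint angles; "qvel": joint speeds; "tau": joint torques, N m; "tcp_pos": TCP position; "orientation": TCP orientation; "contact_force": force on the tool from outside, world axes, zero at the start; "moment": the same for the moment, N m; "grip_width": finger opening in m.
Only numpy, scipy, OpenCV 4.12 (cv2) and the standard library are available. Lean on these libraries where they do the work, as an engineer would, in place of code of your own. Each camera call takes 0.05 s, during which the arm holds its last target. There are 200 camera calls.

## Task

Refit the sorting rail: slide the worn red clip carrier out of the rail's open end and put it in the enamelled tray, and slide every other carrier that stands ready in front of the rail into the track from its open end, leaving each lined up with the station tile of its own colour (plan the order, they cannot pass one another). Last of all press the orange brake lever down until it stays down by itself. Do not disturb the soap, detergent, tape roll or nail brush.

Things in the scene. Friction and masses are not known exactly. Their poses are not given: they have to be found in the camera images.
- rail: fixed sorting rail: straight level aluminium T-slot track on a grey base plate (x -30 to 325, y -40 to 40, 4 mm thick). Origin: underside, below the middle of the open mouth; x runs into the track, y across, z up (mm). Track floor z = 4. Channel 38 wide, 11 high, roofed by two lips (z 15 to 18, x 0 to 215) that leave an 18 mm slot. Carriers have 2 mm play sideways, 3 mm up
- rail_mouth (a point): middle of the track floor at the open mouth (rail x = 0, z = 4 mm), where the lips begin. In front of it, from x = -28 mm to 0, the same floor goes on without lips between flared lead-in walls (11 mm high, 38 mm apart at the mouth, about 59 mm at the front), open above and at the front; a carrier can be set down there or beyond and slid in
- rail_stop (a point): rubber stop that closes the far end of the track (rail x = 205, floor height). Beyond it: hinge cheeks of the lever (x 215 to 235, up to z = 38 mm) and the grey detent housing beside the lever (x 261 to 279, y 23 to 37, up to z = 46 mm)
- lever (a joint): orange brake lever beyond the stop, hinged across the rail (x = 225, z = 30 mm), pointing along +x, 100 mm long. 0: sprung up, 0.40 rad above level; grows when pressed down; 0.40 level, 0.5 hard limit. A weak spring (1 N at the pad) lifts it; from 0.06 on a ball detent resists too (about 8 N at the pad), then it snaps through and stays down at about 0.44; pressed less, it springs back
- lever_pad (a point): middle of the top of the ribbed press pad of the lever (34 x 24 mm), 85 mm from the hinge; about 68 mm above the rail's origin when up, about 32 mm when latched down, 27 mm at the hard limit
- worn_red: worn clip carrier: red foot 34 x 34 x 8 mm, neck (22 along x, 12 along y) up to 20 mm, above it an upright pale wood block with red cap (26 along x, 18 along y, 20 to 52 mm above the underside); grip this block across its 18 mm. Origin: centre of the underside; z up; about 0.06 kg. At first in the track, x along the rail
- board: flat plywood board over the washer lid, fixed, 375 (x) x 560 (y) mm, on which rail and carriers stand; origin centre of its underside, its top is 14 mm above that. Right of it (y below -0.28) the dark stone worktop with the tray is 14 mm lower
- tray: shallow white enamelled tray, outside 283 mm (x) by 203 mm (y), walls 2 mm thick and 21 mm high; origin centre of the underside; its inner floor is level with that underside; 0.32 kg, loose
- carrier_blue: clip carrier: blue foot 34 x 34 x 8 mm, neck (22 along x, 12 along y) up to 20 mm, above it an upright pale wood block with blue cap (26 along x, 18 along y, 20 to 52 mm above the underside); grip this block across its 18 mm. Origin: centre of the underside; z up; about 0.06 kg. At first stands in front of the rail; may be absent
- carrier_yellow: clip carrier: yellow foot 34 x 34 x 8 mm, neck (22 along x, 12 along y) up to 20 mm, above it an upright pale wood block with yellow cap (26 along x, 18 along y, 20 to 52 mm above the underside); grip this block across its 18 mm. Origin: centre of the underside; z up; about 0.06 kg. At first stands in front of the rail; may be absent
- carrier_green: clip carrier: green foot 34 x 34 x 8 mm, neck (22 along x, 12 along y) up to 20 mm, above it an upright pale wood block with green cap (26 along x, 18 along y, 20 to 52 mm above the underside); grip this block across its 18 mm. Origin: centre of the underside; z up; about 0.06 kg. At first stands in front of the rail; may be absent
- carrier_white: clip carrier: white foot 34 x 34 x 8 mm, neck (22 along x, 12 along y) up to 20 mm, above it an upright pale wood block with white cap (26 along x, 18 along y, 20 to 52 mm above the underside); grip this block across its 18 mm. Origin: centre of the underside; z up; about 0.06 kg. At first stands in front of the rail; may be absent
- mark_blue: blue station tile, 34 (along the rail) x 13 x 3 mm, fixed on the base plate on the robot's side of the track; origin: centre of its underside, 4 mm above the rail's origin and 31.5 mm to +y of the track's centre line; axes as the rail's. Tiles lie at rail x = 45, 91, 137, 183 mm, colours in any order; there even if the carrier is absent
- mark_yellow: yellow station tile, 34 (along the rail) x 13 x 3 mm, fixed on the base plate on the robot's side of the track; origin: centre of its underside, 4 mm above the rail's origin and 31.5 mm to +y of the track's centre line; axes as the rail's. Tiles lie at rail x = 45, 91, 137, 183 mm, colours in any order; there even if the carrier is absent
- mark_green: green station tile, 34 (along the rail) x 13 x 3 mm, fixed on the base plate on the robot's side of the track; origin: centre of its underside, 4 mm above the rail's origin and 31.5 mm to +y of the track's centre line; axes as the rail's. Tiles lie at rail x = 45, 91, 137, 183 mm, colours in any order; there even if the carrier is absent
- mark_white: white station tile, 34 (along the rail) x 13 x 3 mm, fixed on the base plate on the robot's side of the track; origin: centre of its underside, 4 mm above the rail's origin and 31.5 mm to +y of the track's centre line; axes as the rail's. Tiles lie at rail x = 45, 91, 137, 183 mm, colours in any order; there even if the carrier is absent
- pump_soap: pump bottle of hand soap, 48 x 75 x 187 mm, stands behind the rail; origin centre of the underside. A bystander
- detergent: jug of liquid detergent with orange cap, 67 x 125 x 242 mm, stands behind the rail; origin centre of the underside. A bystander
- masking_tape: roll of tape lying flat, 98 x 96 x 25 mm; origin centre of the underside. A bystander
- nail_brush: purple nail brush, 30 x 85 x 23 mm, lying on the board; origin centre of the underside. A bystander

How it is judged:
By the outcome, as a careful person would: the job done as asked, in the order asked, and still so for the second after the job is handed in, with the robot touching nothing.
Of carrier_blue, carrier_yellow, carrier_green, carrier_white only 3 to 4 are there at a start; the rules pass over those that are not, and their reading is None.
At some moment in a run one of carrier_blue, carrier_yellow, carrier_green, carrier_white may be knocked a few centimetres aside while the robot is not near it.
Once in a run the grip may slacken for a moment while it holds something.
It also fails if it takes over 210 s, if anything falls off the work surface, if the arm or the gripper's body presses on something with over 40 N, if the wrist force passes 120 N, or if a joint passes its speed limit or range.

## Working session

There is one attempt and no reset: what is moved stays moved. The work goes in short steps, Python scripts to look and compute and a tool call to move; the robot and the scene stay as the last step left them, time stands still between calls to the robot, and variables do not carry over. Pictures are saved under pics/ and viewed, about 12 in all and at most 16, crops included, and the job is handed in when it is done.

Besides the shell and the picture viewer there is one more tool, called after "Call:" as name([rows], argument=value, ...), one row to a line, values as JSON. servo_tool: Moves the arm, as the interface text tells. Its arguments: {"type":"object","properties":{"motion":{"type":"array","items":{"type":"array","items":{"type":"number"}}},"force":{"type":"number"}},"required":["motion"]}

```bash
mkdir -p pics
cat > h.py <<'E'
from bench import *
import numpy as np, cv2
from scipy.spatial.transform import Rotation as R
def snap(n,fn=None):
    o=get_obs(); im=grab_frame(n); p=camera_params(n)
    if fn: cv2.imwrite('pics/'+fn,im[:,:,::-1])
    if n=='wrist':
        T=np.eye(4);T[:3,:3]=R.from_rotvec(o['orientation']).as_matrix();T[:3,3]=o['tcp_pos']
        C=T@np.array(p['T_tool_cam'])
    else: C=np.linalg.inv(np.array(p['world_to_cam']))
    return im,(np.array(p['mtx']),np.array(p['D'],float),C)
def ray(cam,uv):
    K,D,C=cam
    q=cv2.undistortPoints(np.array(uv,float).reshape(-1,1,2),K,D).reshape(-1,2)
    d=np.c_[q,np.ones(len(q))]@C[:3,:3].T
    return C[:3,3],d
def onplane(cam,uv,z):
    c,d=ray(cam,uv); return c+d*((z-c[2])/d[:,2])[:,None]
def proj(cam,P):
    K,D,C=cam; M=np.linalg.inv(C)
    return cv2.projectPoints(np.array(P,float).reshape(-1,1,3),cv2.Rodrigues(M[:3,:3])[0],M[:3,3],K,D)[0].reshape(-1,2)
def tri(cams,uvs):
    A=np.zeros((3,3));b=np.zeros(3);L=[]
    for cam,uv in zip(cams,uvs):
        c,d=ray(cam,[uv]);d=d[0]/np.linalg.norm(d[0]);M=np.eye(3)-np.outer(d,d);A+=M;b+=M@c;L.append((M,c))
    x=np.linalg.solve(A,b); return x,[np.linalg.norm(M@(x-c)) for M,c in L]
E
python3 - <<'E'
from h import *
o=get_obs();print(o)
print(R.from_rotvec(o['orientation']).as_matrix().round(3))
for n in('scene','top','wrist'):
    im,cam=snap(n,n+'0.png');print(n,cam[0].round(1).tolist(),cam[2].round(3).tolist())
    if n!='wrist':cv2.imwrite(f'pics/{n}0b.png',cv2.resize(im[:,:,::-1],(800,600),interpolation=cv2.INTER_CUBIC))
E
```

```text
{'clock': 0.0, 'joints': array([ 1.14190659,  0.4778194 ,  0.02230287,  1.55644725, -0.01150009,
        1.10928021, -0.08310438]), 'qvel': array([-0.00200896, -0.00152588, -0.00131669,  0.00067199, -0.00076313,
       -0.00193741,  0.00072598]), 'tau': array([ 1.34506545e-04, -5.96452618e+01,  1.60788953e+00, -2.81190097e+01,
        1.23952710e-02,  9.39824298e-03,  1.81627172e-05]), 'tcp_pos': array([ 0.21278092, -0.64030021,  0.40371354]), 'orientation': array([ 0.97070619,  1.34565976, -0.96909877]), 'contact_force': array([-0.45374511, -0.02985506, -0.19135177]), 'moment': array([ 0.01688116,  0.02317858, -0.00422373]), 'grip_width': 0.08524071533297077}
[[-0.001  0.949  0.315]
 [ 0.002  0.315 -0.949]
 [-1.    -0.    -0.002]]
scene [[362.2, 0.0, 253.8], [0.0, 362.2, 193.7], [0.0, 0.0, 1.0]] [[-0.663, -0.331, 0.672, -0.044], [-0.749, 0.273, -0.604, 0.507], [0.016, -0.903, -0.429, 0.488], [0.0, 0.0, 0.0, 1.0]]
top [[487.9, 0.0, 264.9], [0.0, 487.9, 193.9], [0.0, 0.0, 1.0]] [[0.027, -0.995, 0.097, 0.465], [-0.999, -0.029, -0.019, -0.06], [0.022, -0.096, -0.995, 1.401], [0.0, 0.0, 0.0, 1.0]]
wrist [[313.9, 0.0, 260.4], [0.0, 313.9, 193.3], [0.0, 0.0, 1.0]] [[0.315, -0.902, -0.294, 0.289], [-0.949, -0.3, -0.096, -0.614], [-0.002, 0.31, -0.951, 0.371], [0.0, 0.0, 0.0, 1.0]]
```

View pics/top0b.png

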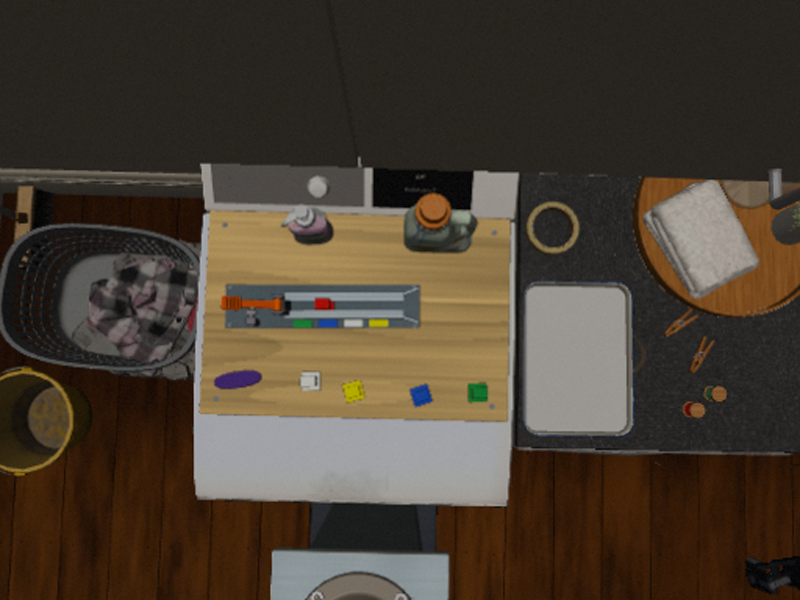

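View pics/scene0b.png

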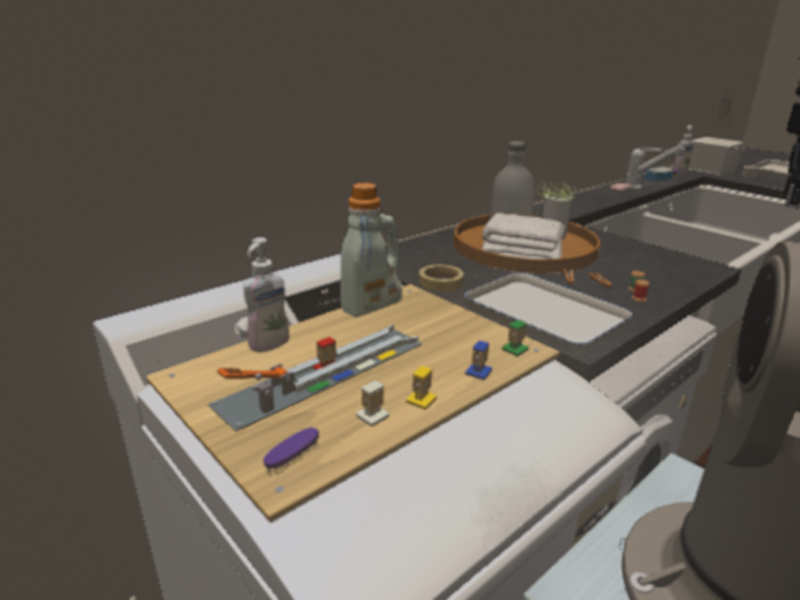

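Top view: the rail runs along world +y, mouth at about (410,303), lever at the left end (230,303). The tiles from the mouth are yellow, white, blue, green. All four carriers are present (white 310,381; yellow 353,391; blue 421,395; green 478,392), with red in the track at (324,303). The insertion order is therefore green, blue, white, yellow. Next I'll measure.

```bash
cat >> h.py <<'E'
HS={'red':[((0,150,90),(4,255,255)),((174,150,90),(180,255,255))],'orange':[((6,170,120),(14,255,255))],'yellow':[((24,150,110),(34,255,255))],'green':[((48,110,50),(80,255,255))],'blue':[((105,140,70),(125,255,255))],'white':[((0,0,165),(180,40,255))],'purple':[((126,80,40),(150,255,255))]}
def blobs(im,c,amin=12,box=None):
    hsv=cv2.cvtColor(im,cv2.COLOR_RGB2HSV);m=sum(cv2.inRange(hsv,np.array(a),np.array(b)) for a,b in HS[c])
    m=m.astype(np.uint8)
    if box: k=np.zeros_like(m);k[box[1]:box[3],box[0]:box[2]]=1;m*=k
    n,l,s,ce=cv2.connectedComponentsWithStats(m,connectivity=8)
    return [(ce[i].round(1),s[i].tolist(),l==i) for i in np.argsort(-s[:,4]) if i and s[i,4]>=amin]
E
python3 - <<'E'
from h import *
for n,box in(('top',(130,130,330,268)),('scene',(90,210,360,320))):
    im,cam=snap(n)
    for c in HS:
        for ce,s,m in blobs(im,c,10,box)[:6]:
            r=cv2.minAreaRect(np.argwhere(m)[:,::-1].astype(np.float32))
            print(n,c,ce,s,[np.round(x,1) for x in r], onplane(cam,[ce],0.0)[0].round(3) )
    p=lambda u:(np.array(u)/1.5625)
    if n=='top':
        for u in((418,285),(420,328),(226,328),(226,286),(527,285),(631,285),(632,433),(527,433),(201,411),(509,419),(513,220)): print(u,onplane(cam,[p(u)],0)[0].round(3))
E
```

```text
top red [206.7 194.2] [201, 191, 13, 7, 78] [array([207., 194.]), array([ 6., 12.]), np.float64(90.0)] [0.595 0.081 0.   ]
top orange [276.8 135.9] [266, 130, 22, 16, 209] [array([276.5, 137.5]), array([15., 21.]), np.float64(90.0)] [ 0.772 -0.116  0.   ]
top orange [168. 194.] [155, 191, 25, 8, 125] [array([167. , 194.5]), array([ 7., 24.]), np.float64(90.0)] [0.593 0.192 0.   ]
top orange [149.5 193.7] [146, 190, 8, 8, 36] [array([149.5, 193.5]), array([7., 7.]), np.float64(90.0)] [0.592 0.246 0.   ]
top orange [142.9 193.6] [141, 190, 4, 8, 25] [array([142.5, 193.5]), array([7., 3.]), np.float64(90.0)] [0.592 0.265 0.   ]
top yellow [225.9 250. ] [219, 243, 15, 15, 151] [array([226. , 250.1]), array([12.2, 12.2]), np.float64(74.1)] [0.437 0.02  0.   ]
top yellow [241.6 206. ] [236, 204, 12, 5, 59] [array([241.5, 206. ]), array([ 4., 11.]), np.float64(90.0)] [ 0.564 -0.02   0.   ]
top green [305.5 250.8] [300, 245, 12, 12, 133] [array([305.5, 250.5]), array([11., 11.]), np.float64(90.0)] [ 0.441 -0.207  0.   ]
top green [193.5 206.3] [187, 204, 13, 6, 63] [array([193. , 206.5]), ar
[... 3365 characters left out ...]
float64(49.2)] [0.565 0.314 0.   ]
scene white [222.8 229.6] [192, 215, 64, 30, 176] [array([223.2, 229.4]), array([ 3. , 68.9]), np.float64(66.8)] [0.609 0.025 0.   ]
scene white [109.4 296.4] [91, 273, 38, 47, 131] [array([109.2, 296.2]), array([59. ,  2.3]), np.float64(52.7)] [ 0.55   0.348 -0.   ]
scene white [ 98.  212.1] [90, 210, 24, 8, 100] [array([101.5, 213.5]), array([ 7., 23.]), np.float64(90.0)] [0.909 0.237 0.   ]
scene white [231.3 217.5] [216, 210, 32, 16, 90] [array([231.6, 217.3]), array([ 2.6, 34. ]), np.float64(66.8)] [ 0.645 -0.031  0.   ]
scene purple [185.7 285.5] [169, 274, 34, 24, 328] [array([185.7, 285.5]), array([10. , 37.7]), np.float64(56.3)] [0.482 0.217 0.   ]
```

Run:
```python
from h import *
t,ct=snap('top');s,cs=snap('scene')
for n,a,b in(('tileG',(193.5,206.3),(203.5,246.7)),('tileB',(209.5,206.1),(218.5,239.9)),('tileY',(241.6,206),(247,226.7)),('redcap',(206.7,194.2),(208.2,218.4)),('green cap',(305.5,250.8),(329.8,208.5)),('yfoot',(225.9,250),(269.9,255.3))):
    x,e=tri([ct,cs],[a,b]);print(n,x.round(4),np.round(e,4))
```

```text
tileG [0.5595 0.1173 0.0119] [0.0014 0.0014]
tileB [0.5616 0.072  0.0109] [0.0017 0.0017]
tileY [ 0.5642 -0.0199  0.0118] [0.0011 0.0011]
redcap [0.5916 0.0774 0.0591] [0.0029 0.0029]
green cap [ 0.4434 -0.2004  0.0527] [0.0017 0.0017]
yfoot [0.4379 0.0203 0.0091] [0.0006 0.0006]
```

Call:
servo_tool([
  [0,0,0,8,-1],
  [0,0,0,16,-1],
])

```text
clock: 0.55
tcp_pos: [0.2127, -0.6405, 0.4044]
orientation: [1.183, 1.226, -1.183]
contact_force: [0.1, -0.3, -0.5]
grip_width: 0.0853
```

```bash
cat >> h.py <<'E'
def togo(x,y,z,yaw=0):
    "grasp point target; yaw = world angle of tool z (deg)"
    o=get_obs();M=R.from_rotvec(o['orientation']).as_matrix()
    d=M.T@(np.array([x,y,z+.155])-o['tcp_pos']);a=np.degrees(np.arctan2(M[1,2],M[0,2]))
    tr=-((yaw-a+180)%360-180)
    print('clock %.2f'%o['clock'],'shift',d.round(4),'turn',round(tr,1),'gp',(o['tcp_pos']+M[:,0]*.155).round(4),'axis',M[:,0].round(3),'yaw',round(a,1),'F',o['contact_force'].round(1),'w',round(o['grip_width'],4),'q7',o['joints'][6].round(2))
E
python3 -c "
from h import *
togo(.5,0,.25)"
```

```text
clock 0.55 shift [-2.000e-04  3.100e-01 -6.298e-01] turn -87.9 gp [ 0.2127 -0.6405  0.2494] axis [ 0.     0.001 -1.   ] yaw -87.9 F [ 0.1 -0.3 -0.5] w 0.0853 q7 -0.34
```

Call:
servo_tool([
  [0,0.31,-0.63,-88,-1],
  [0,0.31,-0.63,-88,-1],
  [0,0.31,-0.63,-88,-1],
  [0,0.31,-0.63,-88,-1],
  [0,0.31,-0.63,-88,-1],
  [0,0.31,-0.63,-88,-1],
  [0,0.31,-0.63,-88,-1],
  [0,0.31,-0.63,-88,-1],
])

```text
clock: 1.35
tcp_pos: [0.3768, -0.2736, 0.405]
orientation: [0.254, 1.555, -0.254]
contact_force: [1.4, -0.2, -0.6]
grip_width: 0.0852
```

```bash
python3 -c "
from h import *
togo(.5,0,.25)"
```

```text
clock 1.35 shift [0.     0.2985 0.0299] turn -18.5 gp [ 0.3769 -0.2736  0.25  ] axis [ 0.001 -0.    -1.   ] yaw -18.5 F [ 1.4 -0.2 -0.6] w 0.0852 q7 0.11
```

Call:
servo_tool([
  [0,0.298,0.03,-18.5,-1],
  [0,0.298,0.03,-18.5,-1],
  [0,0.298,0.03,-18.5,-1],
  [0,0.298,0.03,-18.5,-1],
  [0,0.298,0.03,-18.5,-1],
  [0,0.298,0.03,-18.5,-1],
  [0,0.298,0.03,-18.5,-1],
  [0,0.298,0.03,-18.5,-1],
])

```text
clock: 2.15
tcp_pos: [0.5001, 0.0007, 0.405]
orientation: [-0.002, 1.57, 0.002]
contact_force: [-0.4, -0.3, 0.0]
grip_width: 0.085
```

```bash
python3 -c "
from h import *
togo(.5,0,.25)
im,cam=snap('wrist');np.save('w1.npy',im)
cv2.imwrite('pics/w1.png',cv2.resize(im[:,:,::-1],(800,600),interpolation=cv2.INTER_CUBIC))
for c in HS:
  for ce,s,m in blobs(im,c,30)[:6]:
    r=cv2.minAreaRect(np.argwhere(m)[:,::-1].astype(np.float32))
    print(c,ce,s,[np.round(x,1) for x in r], onplane(cam,[ce],0.007)[0].round(4))
"
```

```text
clock 2.15 shift [-0.     -0.0007 -0.0001] turn 0.2 gp [0.5002 0.0007 0.25  ] axis [ 0.001  0.    -1.   ] yaw 0.2 F [-0.4 -0.3  0. ] w 0.085 q7 -0.27
red [353.8  93.2] [339, 79, 26, 30, 495] [array([351.5,  93.5]), array([25., 29.]), np.float64(0.0)] [0.6057 0.0809 0.007 ]
orange [353.6   5.7] [344, 0, 20, 12, 220] [array([353.5,   5.5]), array([11., 19.]), np.float64(90.0)] [0.5993 0.1717 0.007 ]
yellow [205.  146.7] [189, 128, 35, 38, 738] [array([205.6, 146.8]), array([31., 31.]), np.float64(71.6)] [0.4358 0.0195 0.007 ]
yellow [312.9 179.6] [308, 167, 10, 26, 236] [array([312.5, 179.5]), array([25.,  9.]), np.float64(90.0)] [ 0.5643 -0.0202  0.007 ]
green [315.   56.5] [310, 41, 12, 32, 351] [array([315.5,  56.5]), array([11., 31.]), np.float64(0.0)] [0.56   0.1191 0.007 ]
green [219.4 303.4] [206, 296, 24, 20, 271] [array([217.5, 305.5]), array([19., 23.]), np.float64(90.0)] [ 0.4438 -0.2     0.007 ]
green [214.  329.5] [207, 321, 15, 18, 239] [array([213.9, 329.5]), array([17.9, 13.3]), np.float64(85.6)] [ 0.4337 -0.2464  0.007 ]
blue [314.4  99.8] [309, 85, 12, 31, 347] [array([314.5, 100. ]), array([30., 11.]), np.float64(90.0)] [0.5614 0.073  0.007 ]
blue [210.9 236.4] [194, 226, 30, 24, 305] [array([208.4, 240.1]), array([23.1, 25.3]), np.float64(71.6)] [ 0.4373 -0.0962  0.007 ]
blue [202.6 257.1] [193, 247, 20, 22, 278] [array([202.6, 257.2]), array([20.4, 14. ]), np.float64(65.6)] [ 0.4248 -0.1264  0.007 ]
```

View pics/w1.png

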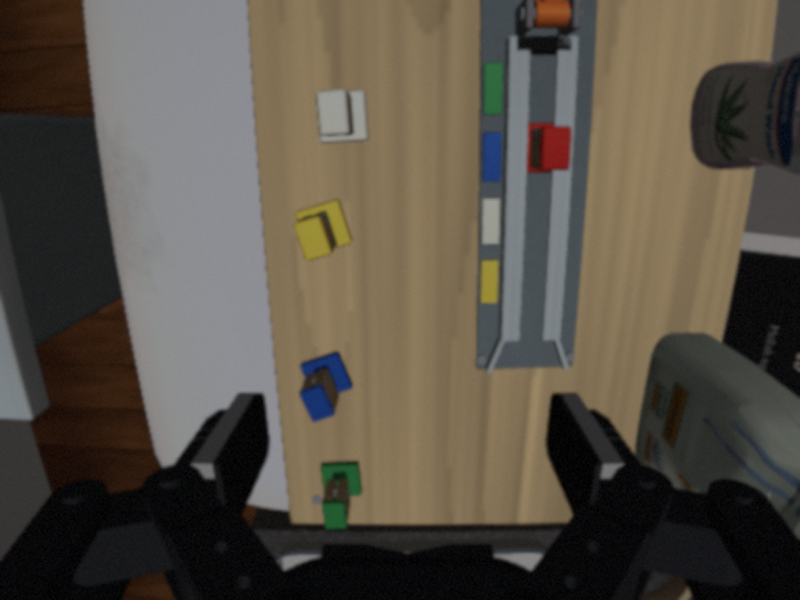

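The view confirms the layout. Tile centres are yellow (313,180), blue (314,100) and green (315,57), red sits at (354,93), and the mouth is at about (340,215). The rail is yawed about 1.8°. I'll hover above red for the close view and height check.

```bash
python3 -c "
from h import *
togo(.5925,.077,.17,1.8)"
```

```text
clock 2.20 shift [0.0797 0.078  0.0927] turn -1.8 gp [ 0.4998 -0.001   0.2498] axis [-0.    -0.001 -1.   ] yaw -0.0 F [ 0.6 -0.4  0.2] w 0.086 q7 -0.27
```

Call:
servo_tool([
  [0.08,0.078,0.093,-1.8,-1],
  [0.08,0.078,0.093,-1.8,-1],
  [0.08,0.078,0.093,-1.8,-1],
  [0.08,0.078,0.093,-1.8,-1],
  [0.08,0.078,0.093,-1.8,-1],
  [0.08,0.078,0.093,-1.8,-1],
])

```text
clock: 2.8
tcp_pos: [0.5925, 0.0749, 0.3254]
orientation: [-0.024, 1.57, 0.021]
contact_force: [-0.1, -0.8, -0.6]
grip_width: 0.0852
```

```bash
python3 -c "
from h import *
togo(.5925,.077,.17,1.8)
im,cam=snap('wrist');np.save('w2.npy',im);np.savez('c2.npz',*cam)
cv2.imwrite('pics/w2.png',cv2.resize(im[:,:,::-1],(800,600),interpolation=cv2.INTER_CUBIC))
togo(.5925,.077,.17,1.8)
for c in HS:
  for ce,s,m in blobs(im,c,60)[:6]:
    r=cv2.minAreaRect(np.argwhere(m)[:,::-1].astype(np.float32))
    print(c,ce,s,[np.round(x,1) for x in r], onplane(cam,[ce],0.007)[0].round(4))
"
```

```text
clock 2.80 shift [0.0004 0.0021 0.0001] turn -0.2 gp [0.5925 0.0746 0.1704] axis [ 0.    -0.002 -1.   ] yaw 1.6 F [-0.1 -0.8 -0.6] w 0.0852 q7 -0.46
clock 2.85 shift [0.0008 0.0019 0.0001] turn -0.2 gp [0.5927 0.0747 0.1708] axis [ 0.001 -0.002 -1.   ] yaw 1.6 F [ 0.5  0.5 -0.2] w 0.0852 q7 -0.46
red [259.1 191.8] [249, 177, 22, 31, 656] [array([259.5, 192. ]), array([30., 21.]), np.float64(90.0)] [0.5921 0.0631 0.007 ]
red [259.5 163.5] [250, 160, 19, 9, 146] [array([259., 164.]), array([ 8., 18.]), np.float64(90.0)] [0.5917 0.0907 0.007 ]
orange [259.2  46.9] [247, 0, 25, 90, 1626] [array([259. ,  44.5]), array([89., 24.]), np.float64(90.0)] [0.5887 0.1915 0.007 ]
yellow [108.3 224.4] [85, 211, 40, 32, 500] [array([104.8, 228.1]), array([34.7, 29.5]), np.float64(66.0)] [0.4405 0.0242 0.007 ]
yellow [ 81.1 249.2] [69, 235, 26, 29, 455] [array([ 81.4, 249.3]), array([29. , 17.7]), np.float64(66.0)] [ 0.4065 -0.0056  0.007 ]
yellow [228.9 268. ] [223, 255, 12, 28, 299] [array([228.5, 268.5]), array([27., 11.]), np.float64(90.0)] [ 0.5628 -0.0214  0.007 ]
green [223.8 132.3] [217, 114, 15, 38, 516] [array([223.8, 132.5]), array([37.4, 13.6]), np.float64(88.2)] [0.5587 0.1186 0.007 ]
blue [225.5 182. ] [219, 165, 14, 35, 454] [array([225.5, 182. ]), array([34., 13.]), np.float64(90.0)] [0.5601 0.0719 0.007 ]
white [120.  147.4] [108, 136, 19, 30, 180] [array([120.6, 148.9]), array([33. , 13.8]), np.float64(66.8)] [0.4616 0.1029 0.007 ]
white [227.5 221.9] [223, 214, 9, 19, 92] [array([227., 223.]), array([18.,  8.]), np.float64(90.0)] [0.5617 0.031  0.007 ]
white [ 88.8 156.3] [84, 149, 10, 18, 72] [array([ 87.8, 157.7]), array([17.9,  8.1]), np.float64(82.4)] [0.43   0.0939 0.007 ]
purple [96.  20.2] [74, 0, 40, 47, 1413] [array([95.2, 22.1]), array([49.8, 35.8]), np.float64(81.9)] [0.4494 0.2124 0.007 ]
```

View pics/w2.png

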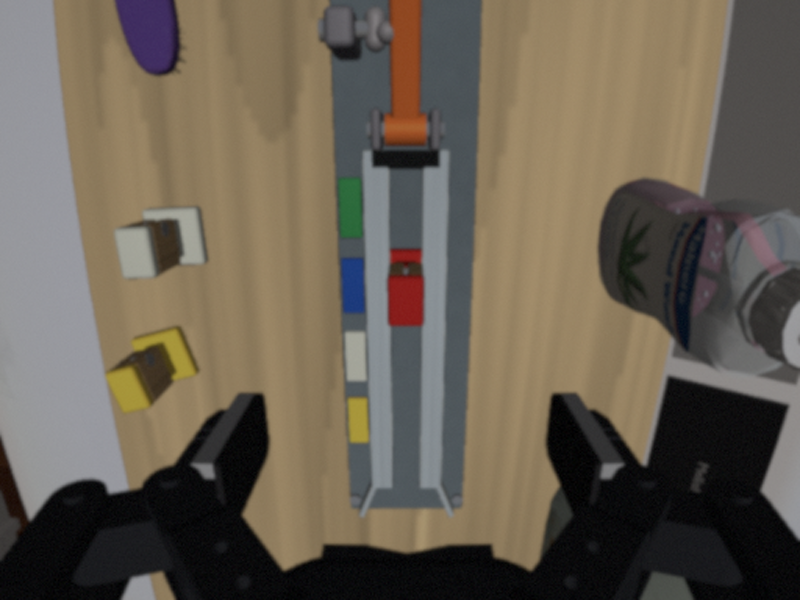

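```bash
python3 -c "
from h import *
im,_=snap('wrist')
z=np.load('c2.npz');c2=[z[k] for k in z.files]
# camera 1 from nominal pose
p=camera_params('wrist');T=np.eye(4);T[:3,:3]=np.array([[0,0,1],[0,1,0],[-1,0,0]]);T[:3,3]=[.5,0,.405]
c1=[c2[0],c2[1],T@np.array(p['T_tool_cam'])]
for n,a,b in(('tg',(315,56.5),(223.8,132.3)),('tb',(314.4,99.8),(225.5,182)),('ty',(312.9,179.6),(228.9,268))):
  x,e=tri([c1,c2],[a,b]);print(n,x.round(4),np.round(e,4))
print('cap',onplane(c2,[(259.3,191.8)],.056).round(4),'foot back edge',onplane(c2,[(259.5,159.6)],.012).round(4))
print('slot',onplane(c2,[(260.2,312),(259.8,108),(260,192)],.018).round(4))
print('mouth ends lips', onplane(c2,[(241,312),(278.5,312)],.018).round(4))
"
```

```text
tg [0.5593 0.1184 0.009 ] [0.0006 0.0006]
tb [0.5606 0.0724 0.0096] [0.0004 0.0004]
ty [ 0.5633 -0.0204  0.0091] [0.0003 0.0003]
cap [[0.592  0.0789 0.056 ]] foot back edge [[0.5916 0.0954 0.012 ]]
slot [[ 0.5968 -0.0678  0.018 ]
 [ 0.5906  0.1414  0.018 ]
 [ 0.5929  0.0664  0.018 ]]
mouth ends lips [[ 0.5763 -0.0685  0.018 ]
 [ 0.6163 -0.0673  0.018 ]]
```

Tile tops triangulate to 9 mm, against 7 expected. Red is at (0.592, 0.0787) and the rail yaw is about 1.7°. Descending to grip red.

```bash
python3 -c "
from h import *
togo(.5924,.0787,.044,1.75)"
```

```text
clock 2.90 shift [ 0.127   0.0037 -0.0002] turn -0.1 gp [0.5928 0.075  0.171 ] axis [ 0.002 -0.002 -1.   ] yaw 1.7 F [ 0.3 -0.4  0.2] w 0.0854 q7 -0.46
```

Call:
servo_tool([
  [0.04,0.004,0,0,-1],
  [0.08,0.004,0,0,-1],
  [0.12,0.004,0,0,-1],
  [0.127,0.004,0,0,-1],
  [0.127,0.004,0,0,-1],
], force=40)

```text
clock: 3.4
tcp_pos: [0.5923, 0.0783, 0.1992]
orientation: [-0.024, 1.57, 0.02]
contact_force: [-0.3, 0.2, 0.8]
grip_width: 0.0854
```

```bash
python3 -c "
from h import *
togo(.5924,.0787,.044,1.75)"
```

```text
clock 3.40 shift [0.0002 0.0004 0.0001] turn -0.1 gp [0.5923 0.0779 0.0442] axis [ 0.    -0.003 -1.   ] yaw 1.6 F [-0.3  0.2  0.8] w 0.0854 q7 -0.57
```

Call:
servo_tool([
  [0,0,0,0,0],
  [0,0,0,0,1],
  [0,0,0,0,1],
  [0,0,0,0,1],
  [0,0,0,0,1],
  [0,0,0,0,1],
], force=40)

```text
clock: 4.0
tcp_pos: [0.5926, 0.0784, 0.1999]
orientation: [-0.024, 1.569, 0.02]
contact_force: [-1.7, -1.0, 5.1]
grip_width: 0.0177
```

Call:
servo_tool([
  [-0.001,-0.015,0,0,1],
  [-0.001,-0.03,0,0,1],
  [-0.001,-0.045,0,0,1],
  [-0.001,-0.06,0,0,1],
  [-0.001,-0.075,0,0,1],
])

```text
clock: 4.5
tcp_pos: [0.5946, 0.0013, 0.2009]
orientation: [-0.024, 1.57, 0.019]
contact_force: [0.1, 0.7, -1.7]
grip_width: 0.0173
```

Call:
servo_tool([
  [0,-0.02,0,0,1],
  [0,-0.04,0,0,1],
  [0,-0.06,0,0,1],
  [0,-0.08,0,0,1],
  [0,-0.1,0,0,1],
  [0,-0.12,0,0,1],
  [0,-0.12,0,0,1],
])

```text
clock: 5.2
tcp_pos: [0.5973, -0.1236, 0.2009]
orientation: [-0.021, 1.571, 0.012]
contact_force: [-0.2, 0.2, -0.7]
grip_width: 0.0174
```

```bash
python3 -c "
from h import *
togo(.62,-.4,.10,0)"
```

```text
clock 5.20 shift [-0.0526 -0.2771  0.0169] turn 1.2 gp [ 0.5973 -0.1244  0.0459] axis [ 0.    -0.005 -1.   ] yaw 1.2 F [-0.2  0.2 -0.7] w 0.0174 q7 -0.23
```

Call:
servo_tool([
  [-0.04,-0.01,0,0,1],
  [-0.06,-0.05,-0.01,0,1],
  [-0.06,-0.1,-0.02,0,1],
  [-0.06,-0.15,-0.04,0,1],
  [-0.06,-0.2,-0.05,0,1],
  [-0.06,-0.24,-0.06,0,1],
  [-0.06,-0.267,-0.065,0,1],
  [-0.06,-0.267,-0.065,0,1],
])

```text
clock: 6.0
tcp_pos: [0.5353, -0.3974, 0.2619]
orientation: [-0.017, 1.572, 0.004]
contact_force: [-0.6, -0.3, -0.7]
grip_width: 0.0175
```

```bash
python3 -c "
from h import *
togo(.53,-.39,.029,1.2)
im,cam=snap('wrist')
cv2.imwrite('pics/w3.png',cv2.resize(im[:,:,::-1],(640,480)))"
```

```text
clock 6.00 shift [ 0.0778  0.0081 -0.0051] turn -0.5 gp [ 0.5351 -0.3986  0.1069] axis [-0.001 -0.008 -1.   ] yaw 0.7 F [-0.6 -0.3 -0.7] w 0.0175 q7 0.27
```

View pics/w3.png

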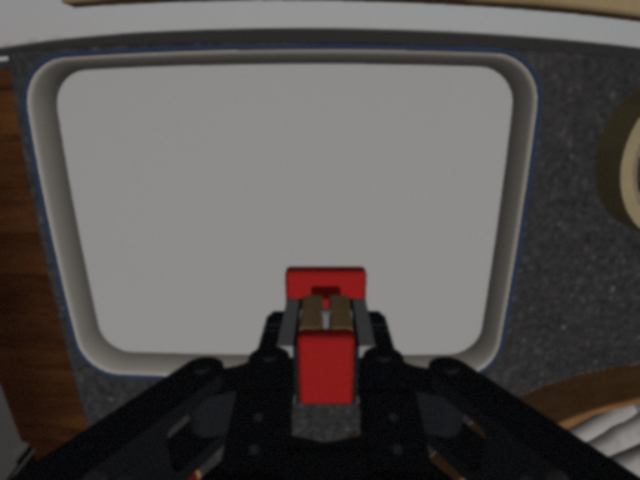

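The clip is held above the tray (foot at 325,285 in view), so I'll lower it.

Call:
servo_tool([
  [0.03,0.008,-0.005,0,1],
  [0.06,0.008,-0.005,0,1],
  [0.074,0.008,-0.005,0,1],
  [0.078,0.008,-0.005,0,1],
  [0.078,0.008,-0.005,0,1],
])

```text
clock: 6.55
tcp_pos: [0.5321, -0.3855, 0.184]
orientation: [-0.018, 1.571, 0.01]
contact_force: [0.0, -0.5, -0.6]
grip_width: 0.0178
```

```bash
python3 -c "
from h import *
togo(.53,-.39,.027,1.2)"
```

```text
clock 6.55 shift [ 0.0021 -0.0045 -0.0022] turn -0.2 gp [ 0.532  -0.3862  0.029 ] axis [-0.    -0.005 -1.   ] yaw 1.0 F [ 0.  -0.5 -0.6] w 0.0178 q7 0.22
```

Call:
servo_tool([
  [0.0015,0,0,0,1],
  [0.003,0,0,0,1],
])

```text
clock: 6.75
tcp_pos: [0.533, -0.3855, 0.1823]
orientation: [-0.019, 1.569, 0.01]
contact_force: [-0.4, -1.1, 6.1]
grip_width: 0.0177
```

Call:
servo_tool([
  [0,0,0,0,-1],
  [0,0,0,0,-1],
  [0,0,0,0,-1],
  [-0.03,0,0,0,-1],
  [-0.07,0,0,0,-1],
  [-0.1,0.03,-0.02,0,-1],
  [-0.12,0.08,-0.05,0,-1],
  [-0.13,0.12,-0.07,0,-1],
])

```text
clock: 7.55
tcp_pos: [0.4632, -0.2718, 0.3112]
orientation: [-0.019, 1.567, 0.007]
contact_force: [0.6, 0.6, 0.0]
grip_width: 0.0854
```

```bash
python3 -c "
from h import *
togo(.443,-.20,.155,1.2)"
```

```text
clock 7.55 shift [ 0.0005  0.0721 -0.019 ] turn -0.2 gp [ 0.4638 -0.2729  0.1562] axis [ 0.004 -0.007 -1.   ] yaw 1.0 F [0.6 0.6 0. ] w 0.0854 q7 0.17
```

Call:
servo_tool([
  [0,0.045,-0.012,0,-1],
  [0,0.072,-0.019,0,-1],
  [0,0.072,-0.019,0,-1],
  [0,0.072,-0.019,0,-1],
])

```text
clock: 7.95
tcp_pos: [0.4431, -0.2, 0.311]
orientation: [-0.021, 1.566, 0.007]
contact_force: [0.7, 0.2, -0.4]
grip_width: 0.0853
```

```bash
cat >> h.py <<'E'
def look(cols,fn=None,ztop=.052,zfoot=.008,amin=60):
    im,cam=snap('wrist',fn)
    for c in cols:
        for ce,s,m in blobs(im,c,amin)[:5]:
            cnt=max(cv2.findContours(m.astype(np.uint8),0,2)[0],key=cv2.contourArea).reshape(-1,2)
            out=[]
            for z in(ztop,zfoot):
                w=onplane(cam,cnt,z)[:,:2]; r=cv2.minAreaRect((w*1000).astype(np.float32)); out+=[(z,np.round(r[0],1).tolist(),np.round(r[1],1).tolist(),round(r[2],1))]
            print(c,ce,s,out)
E
python3 -c "
from h import *
togo(.443,-.20,.155,1.2)
look(['green','blue'],'w4.png')"
```

```text
clock 7.95 shift [ 0.001   0.     -0.0001] turn -0.2 gp [ 0.4438 -0.2013  0.156 ] axis [ 0.005 -0.008 -1.   ] yaw 1.0 F [ 0.7  0.2 -0.4] w 0.0853 q7 0.06
green [257.7 192.1] [239, 168, 37, 51, 1368] [(0.052, [442.2, -195.8], [26.8, 40.2], 1.8), (0.008, [442.2, -210.6], [32.1, 48.0], 1.8)]
blue [249.5  61. ] [225, 35, 50, 54, 1799] [(0.052, [435.5, -101.5], [27.0, 30.0], 20.2), (0.008, [434.2, -97.9], [32.3, 35.9], 20.2)]
```

View pics/w4.png

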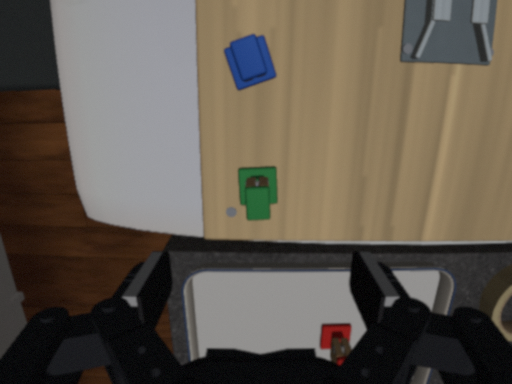

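```bash
python3 -c "
from h import *
im,cam=snap('wrist')
print(onplane(cam,[(239,168),(276,167.5)],.008).round(4),onplane(cam,[(246.5,219),(270,219),(258,219)],.052).round(4),onplane(cam,[(257.7,167.5)],.008).round(4))
ce,s,m=blobs(im,'green')[0]
for r in range(168,220,5): print(r,np.where(m[r])[0][[0,-1]])
togo(.4425,-.1985,.04,1.5)"
```

```text
[[ 0.426  -0.1877  0.008 ]
 [ 0.4586 -0.1868  0.008 ]] [[ 0.4343 -0.2175  0.052 ]
 [ 0.4526 -0.2172  0.052 ]
 [ 0.4433 -0.2174  0.052 ]] [[ 0.4425 -0.187   0.008 ]]
168 [240 274]
173 [239 274]
178 [239 275]
183 [240 275]
188 [240 275]
193 [240 275]
198 [241 275]
203 [246 268]
208 [247 268]
213 [247 268]Traceback (most recent call last):
  File "<string>", line 6, in <module>
    for r in range(168,220,5): print(r,np.where(m[r])[0][[0,-1]])
                                       ~~~~~~~~~~~~~~~~~^^^^^^^^
IndexError: index 0 is out of bounds for axis 0 with size 0
```

Call:
servo_tool([
  [0.04,-0.003,-0.001,0,-1],
  [0.08,-0.003,-0.001,0,-1],
  [0.105,-0.003,-0.001,0,-1],
  [0.114,-0.003,-0.001,0,-1],
  [0.114,-0.003,-0.001,0,-1],
])

```text
clock: 8.55
tcp_pos: [0.4428, -0.2058, 0.1956]
orientation: [-0.017, 1.568, 0.006]
contact_force: [-1.0, -0.2, 0.7]
grip_width: 0.0856
```

```bash
python3 -c "
from h import *
togo(.4427,-.2042,.0413,1.5)"
```

```text
clock 8.55 shift [-0.0007  0.0016 -0.    ] turn -0.7 gp [ 0.4432 -0.2068  0.0407] axis [ 0.002 -0.007 -1.   ] yaw 0.8 F [-1.  -0.2  0.7] w 0.0856 q7 -0.09
```

Call:
servo_tool([
  [0,0.002,0,-0.7,0],
  [0,0.002,0,-0.7,1],
  [0,0.002,0,-0.7,1],
  [0,0.002,0,-0.7,1],
  [0,0.002,0,-0.7,1],
  [-0.03,0.002,0,-0.7,1],
  [-0.06,0.002,0,-0.7,1],
])

```text
clock: 9.25
tcp_pos: [0.4421, -0.2031, 0.2558]
orientation: [-0.026, 1.57, 0.017]
contact_force: [0.8, 0.0, -0.3]
grip_width: 0.0173
```

```bash
python3 -c "
from h import *
togo(.5980,-.12,.085,1.7)"
```

```text
clock 9.25 shift [0.0154 0.079  0.1581] turn -0.2 gp [ 0.4422 -0.204   0.1009] axis [ 0.    -0.006 -1.   ] yaw 1.5 F [ 0.8  0.  -0.3] w 0.0173 q7 -0.0
```

Call:
servo_tool([
  [0,0.02,0.04,0,1],
  [0,0.04,0.08,0,1],
  [0,0.06,0.12,0,1],
  [0.01,0.079,0.155,0,1],
  [0.015,0.079,0.158,0,1],
  [0.015,0.079,0.158,0,1],
])

```text
clock: 9.85
tcp_pos: [0.5981, -0.1191, 0.2394]
orientation: [-0.027, 1.572, 0.019]
contact_force: [-1.6, -0.7, -1.2]
grip_width: 0.0178
```

```bash
python3 -c "
from h import *
togo(.5980,-.12,.0465,1.7)
look(['green','blue'],'w5.png')"
```

```text
clock 9.85 shift [ 0.0379 -0.0007 -0.    ] turn -0.1 gp [ 0.5979 -0.1199  0.0844] axis [-0.001 -0.005 -1.   ] yaw 1.6 F [-1.6 -0.7 -1.2] w 0.0178 q7 -0.22
green [260.4 291.1] [237, 264, 47, 56, 2471] [(0.052, [599.2, -151.0], [26.3, 38.6], 2.3), (0.008, [600.0, -183.0], [33.8, 49.6], 2.3)]
green [260.1 223.4] [229, 212, 63, 28, 1302] [(0.052, [597.8, -108.3], [33.3, 15.8], 1.6), (0.008, [598.2, -128.1], [42.8, 20.3], 1.6)]
blue [ 30.2 177.7] [0, 153, 52, 56, 1054] [(0.052, [468.9, -86.8], [25.3, 25.7], 19.2), (0.008, [432.6, -100.4], [32.5, 33.0], 19.2)]
```

View pics/w5.png

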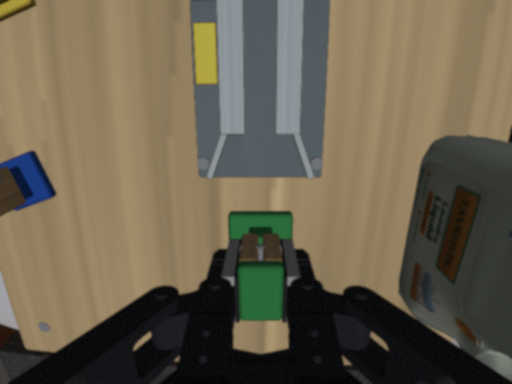

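The carrier is lined up with the mouth (slot centre at column 259.5, clip at column 260). I'll lower it and slide it in.

Call:
servo_tool([
  [0.02,0,0,0,1],
  [0.035,0,0,0,1],
  [0.038,0,0,0,1],
  [0.038,0.015,0,0,1],
  [0.038,0.03,0,0,1],
])

```text
clock: 10.4
tcp_pos: [0.5964, -0.0896, 0.2021]
orientation: [-0.025, 1.572, 0.016]
contact_force: [-0.5, 0.3, -0.4]
grip_width: 0.0174
```

Call:
servo_tool([
  [0,0.01,0,0,1],
  [0,0.02,0,0,1],
  [0,0.03,0,0,1],
  [0,0.04,0,0,1],
])

```text
clock: 10.8
tcp_pos: [0.5954, -0.0486, 0.2021]
orientation: [-0.025, 1.572, 0.016]
contact_force: [-0.4, 1.0, -1.2]
grip_width: 0.0177
```

```bash
python3 -c "
from h import *
togo(.5923,.1165,.0455,1.7)"
```

```text
clock 10.80 shift [0.0006 0.1652 0.0013] turn -0.2 gp [ 0.5952 -0.0495  0.0471] axis [-0.001 -0.006 -1.   ] yaw 1.5 F [-0.4  1.  -1.2] w 0.0177 q7 -0.38
```

Call:
servo_tool([
  [0,0.02,0,0,1],
  [0,0.04,0,0,1],
  [0,0.06,0,0,1],
  [0,0.08,0,0,1],
  [0,0.1,0,0,1],
  [0,0.12,0,0,1],
  [0,0.14,0,0,1],
])

```text
clock: 11.5
tcp_pos: [0.5915, 0.0925, 0.2013]
orientation: [-0.025, 1.571, 0.016]
contact_force: [0.5, -0.1, -0.9]
grip_width: 0.0172
```

Call:
servo_tool([
  [0,0.01,0,0,1],
  [0,0.02,0,0,1],
  [0,0.023,0,0,1],
  [0,0.023,0,0,1],
])

```text
clock: 11.9
tcp_pos: [0.591, 0.1153, 0.2011]
orientation: [-0.025, 1.571, 0.016]
contact_force: [-0.7, -0.4, -0.7]
grip_width: 0.017
```

```bash
python3 -c "
from h import *
togo(.5923,.1165,.0455,1.7)
look(['green','blue'],'w6.png',ztop=.056,zfoot=.012)"
```

```text
clock 11.90 shift [0.0006 0.0011 0.0013] turn -0.2 gp [0.5909 0.1144 0.0461] axis [-0.001 -0.006 -1.   ] yaw 1.5 F [-0.7 -0.4 -0.7] w 0.017 q7 -0.65
green [260.5 291.1] [237, 262, 47, 58, 2489] [(0.056, [591.4, 114.3], [19.0, 28.8], 2.1), (0.012, [592.1, 82.4], [26.5, 40.2], 2.1)]
green [202.2 233. ] [190, 206, 26, 56, 1229] [(0.056, [567.9, 140.6], [9.1, 24.0], 1.8), (0.012, [559.4, 119.0], [12.6, 33.4], 1.8)]
green [259.4 220.9] [243, 212, 34, 22, 619] [(0.056, [590.2, 146.3], [12.9, 8.9], 1.5), (0.012, [590.5, 126.9], [18.0, 12.4], 1.5)]
```

View pics/w6.png

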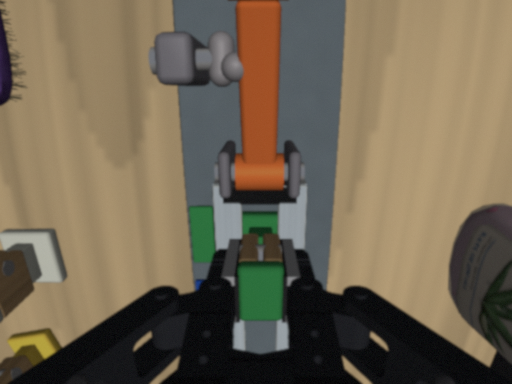

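Measured relative to its tile, green is about 2 mm short. I'll nudge it, release, and check from above.

Call:
servo_tool([
  [0,0.002,0,0,1],
  [0,0.002,0,0,1],
  [0,0.002,0,0,-0.5],
  [0,0.002,0,0,-1],
  [0,0.002,0,0,-1],
  [-0.03,0.002,0,0,-1],
  [-0.08,0,0,0,-1],
  [-0.12,-0.04,0,0,-1],
])

```text
clock: 12.75
tcp_pos: [0.5918, 0.0854, 0.3196]
orientation: [-0.028, 1.569, 0.025]
contact_force: [1.0, 0.9, 1.3]
grip_width: 0.0852
```

Call:
servo_tool([
  [-0.02,-0.04,-0.01,0,-1],
  [-0.02,-0.06,-0.02,0,-1],
  [-0.02,-0.06,-0.02,0,-1],
])

```text
clock: 13.05
tcp_pos: [0.5732, 0.0207, 0.3404]
orientation: [-0.026, 1.569, 0.018]
contact_force: [-1.2, -0.5, -0.8]
grip_width: 0.0852
```

```bash
python3 -c "
from h import *
togo(.434,-.19,.155,1.7)
look(['green','blue','yellow'],'w7.png',ztop=.056,zfoot=.012)"
```

```text
clock 13.05 shift [ 0.0311 -0.2066 -0.1451] turn -0.1 gp [0.5736 0.02   0.1854] axis [ 0.002 -0.005 -1.   ] yaw 1.6 F [-1.2 -0.5 -0.8] w 0.0852 q7 -0.38
green [286.   69.5] [274, 50, 25, 41, 931] [(0.056, [591.3, 116.1], [17.9, 29.3], 0.3), (0.012, [594.7, 118.8], [21.0, 34.5], 0.3)]
green [246.5  69. ] [240, 50, 14, 39, 544] [(0.056, [561.1, 116.0], [9.9, 27.5], 1.2), (0.012, [559.3, 118.7], [11.7, 32.3], 1.2)]
blue [247.  121.1] [241, 103, 13, 37, 477] [(0.056, [562.1, 77.1], [9.6, 28.0], 1.2), (0.012, [560.4, 73.0], [11.3, 32.9], 1.2)]
blue [123.6 269.2] [114, 263, 23, 14, 139] [(0.056, [449.9, -59.3], [25.1, 8.4], 29.8), (0.012, [428.6, -87.3], [29.4, 9.9], 29.8)]
yellow [101.2 184.3] [88, 169, 28, 31, 535] [(0.056, [438.4, 22.1], [17.3, 25.5], 17.1), (0.012, [415.0, 8.3], [20.3, 29.9], 17.1)]
yellow [127.8 167.4] [103, 153, 41, 34, 500] [(0.056, [458.7, 33.8], [28.1, 27.5], 16.5), (0.012, [438.9, 22.0], [33.0, 32.3], 16.5)]
yellow [248.4 213.6] [243, 199, 12, 30, 337] [(0.056, [564.5, -1.1], [9.6, 27.0], 1.2), (0.012, [563.3, -18.9], [11.3, 31.7], 1.2)]
```

View pics/w7.png

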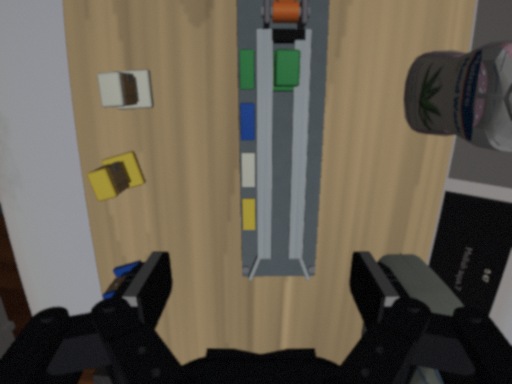

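Green sits at its station (286,67), beside its tile (246,69). Next is blue.

Call:
servo_tool([
  [0.03,-0.18,-0.145,0,-1],
  [0.03,-0.18,-0.145,0,-1],
  [0.03,-0.18,-0.145,0,-1],
  [0.03,-0.18,-0.145,0,-1],
  [0.03,-0.18,-0.145,0,-1],
  [0.03,-0.18,-0.145,0,-1],
  [0.03,-0.18,-0.145,0,-1],
])

```text
clock: 13.8
tcp_pos: [0.4344, -0.161, 0.3101]
orientation: [-0.026, 1.569, 0.022]
contact_force: [0.2, 1.0, -0.0]
grip_width: 0.0854
```

```bash
python3 -c "
from h import *
togo(.434,-.1,.0413,1.7)
look(['blue'],'w8.png')"
```

```text
clock 13.80 shift [0.1137 0.0612 0.0012] turn 0.0 gp [ 0.4347 -0.1613  0.1551] axis [ 0.002 -0.002 -1.   ] yaw 1.7 F [ 0.2  1.  -0. ] w 0.0854 q7 0.03
blue [262.  115.6] [238, 91, 48, 49, 1587] [(0.052, [434.9, -97.8], [26.9, 29.2], 19.6), (0.008, [435.3, -101.2], [32.2, 34.9], 19.6)]
```

Call:
servo_tool([
  [0.02,0.04,0.001,-8,-1],
  [0.04,0.06,0.002,-16,-1],
  [0.06,0.06,0.002,-18,-1],
  [0.06,0.06,0.002,-18,-1],
])

```text
clock: 14.25
tcp_pos: [0.4354, -0.0977, 0.2487]
orientation: [-0.276, 1.553, 0.276]
contact_force: [-0.4, 0.3, 0.7]
grip_width: 0.0854
```

```bash
python3 -c "
from h import *
togo(.4348,-.0995,.0413,19.8)"
```

```text
clock 14.25 shift [ 0.0524 -0.0015 -0.0012] turn 0.4 gp [ 0.4354 -0.0977  0.0937] axis [ 0.  0. -1.] yaw 20.2 F [-0.4  0.3  0.7] w 0.0854 q7 0.08
```

Call:
servo_tool([
  [0.03,-0.0015,-0.001,0,-1],
  [0.048,-0.0015,-0.001,0,-1],
  [0.052,-0.0015,-0.001,0,-1],
  [0.052,-0.0015,-0.001,0,0],
  [0.052,-0.0015,-0.001,0,1],
  [0.052,-0.0015,-0.001,0,1],
  [0.052,-0.0015,-0.001,0,1],
  [0.052,-0.0015,-0.001,0,1],
])

```text
clock: 15.05
tcp_pos: [0.4353, -0.0996, 0.1973]
orientation: [-0.276, 1.552, 0.275]
contact_force: [-2.5, -1.2, 3.6]
grip_width: 0.0176
```

Call:
servo_tool([
  [0,0,0,0,1],
  [-0.03,0,0,0,1],
  [-0.05,0,0,0,1],
])

```text
clock: 15.35
tcp_pos: [0.4352, -0.0994, 0.2481]
orientation: [-0.276, 1.553, 0.276]
contact_force: [0.3, -0.5, -0.9]
grip_width: 0.0177
```

```bash
python3 -c "
from h import *
togo(.5978,-.12,.0465,1.65)"
```

```text
clock 15.35 shift [ 0.0467 -0.0753  0.1456] turn 18.5 gp [ 0.4352 -0.0994  0.0931] axis [ 0.001  0.    -1.   ] yaw 20.1 F [ 0.3 -0.5 -0.9] w 0.0177 q7 0.08
```

Call:
servo_tool([
  [0,-0.022,0.045,6,1],
  [0,-0.045,0.09,12,1],
  [0,-0.068,0.135,18,1],
  [0.01,-0.075,0.146,18.5,1],
  [0.03,-0.075,0.146,18.5,1],
  [0.03,-0.075,0.146,18.5,1],
])

```text
clock: 15.95
tcp_pos: [0.597, -0.1195, 0.2155]
orientation: [-0.022, 1.575, 0.023]
contact_force: [-0.4, -0.5, -1.5]
grip_width: 0.0176
```

```bash
python3 -c "
from h import *
togo(.5978,-.12,.0473,1.65)
look(['blue','yellow'],'w9.png')"
```

```text
clock 15.95 shift [ 0.0132 -0.0005  0.0008] turn -0.0 gp [ 0.5963 -0.1194  0.0605] axis [-0.005  0.001 -1.   ] yaw 1.6 F [-0.4 -0.5 -1.5] w 0.0176 q7 -0.2
blue [260.4 295. ] [239, 269, 44, 54, 2302] [(0.052, [597.2, -135.4], [21.4, 31.5], 1.8), (0.008, [597.9, -167.7], [28.6, 42.1], 1.8)]
blue [259.9 226.8] [230, 217, 62, 22, 1114] [(0.052, [596.1, -98.0], [27.8, 10.4], 1.7), (0.008, [596.4, -117.8], [37.2, 14.0], 1.7)]
yellow [200.8  49.3] [188, 16, 26, 68, 1598] [(0.052, [570.9, -23.7], [9.2, 24.9], 1.7), (0.008, [562.7, -18.5], [12.4, 33.3], 1.7)]
```

Call:
servo_tool([
  [0.008,0,0.001,0,1],
  [0.013,0,0.001,0,1],
  [0.013,0.012,0.001,0,1],
  [0.013,0.024,0.001,0,1],
  [0.013,0.036,0.001,0,1],
  [0.013,0.048,0.001,0,1],
  [0.013,0.06,0.001,0,1],
  [0.013,0.07,0.001,0,1],
])

```text
clock: 16.8
tcp_pos: [0.596, -0.0478, 0.2041]
orientation: [-0.023, 1.574, 0.025]
contact_force: [0.1, -0.1, -0.5]
grip_width: 0.0179
```

```bash
python3 -c "
from h import *
togo(.5930,.0746,.0473,1.65)"
```

```text
clock 16.80 shift [0.0019 0.1224 0.0007] turn 0.1 gp [ 0.5956 -0.0476  0.0491] axis [-0.003  0.001 -1.   ] yaw 1.7 F [ 0.1 -0.1 -0.5] w 0.0179 q7 -0.33
```

Call:
servo_tool([
  [0.001,0.02,0,0,1],
  [0.001,0.04,0,0,1],
  [0.001,0.06,0,0,1],
  [0.001,0.08,0,0,1],
  [0.001,0.1,0,0,1],
  [0.001,0.115,0,0,1],
  [0.001,0.122,0,0,1],
  [0.001,0.122,0,0,1],
])

```text
clock: 17.6
tcp_pos: [0.5923, 0.0753, 0.2033]
orientation: [-0.024, 1.573, 0.026]
contact_force: [0.3, 0.0, -0.6]
grip_width: 0.0175
```

```bash
python3 -c "
from h import *
togo(.5930,.0746,.0473,1.65)
look(['blue','green'],'w10.png',.056,.0115)"
```

```text
clock 17.60 shift [ 0.001  -0.0008  0.0007] turn 0.2 gp [0.5918 0.0756 0.0483] axis [-0.003  0.001 -1.   ] yaw 1.8 F [ 0.3  0.  -0.6] w 0.0175 q7 -0.54
blue [260.5 295.1] [239, 269, 44, 54, 2315] [(0.056, [592.5, 71.5], [18.8, 27.6], 1.9), (0.0115, [593.4, 38.8], [26.1, 38.3], 1.9)]
blue [203.5 241.6] [192, 217, 24, 54, 1093] [(0.056, [568.8, 95.9], [9.0, 24.1], 1.5), (0.0115, [560.5, 72.8], [12.5, 33.5], 1.5)]
green [261.3 196.4] [238, 163, 48, 69, 3165] [(0.056, [591.4, 116.6], [18.1, 27.8], 1.0), (0.0115, [591.9, 101.4], [25.2, 38.6], 1.0)]
green [199.5 163.6] [186, 132, 27, 64, 1503] [(0.056, [567.9, 129.1], [9.0, 24.1], 1.8), (0.0115, [559.2, 118.9], [12.5, 33.4], 1.8)]
green [260.6 143.4] [243, 137, 36, 16, 494] [(0.056, [590.4, 137.3], [12.9, 5.5], 1.8), (0.0115, [590.5, 130.2], [17.9, 7.7], 1.8)]
```

Call:
servo_tool([
  [0,0,0,0,-0.5],
  [0,0,0,0,-1],
  [0,0,0,0,-1],
  [-0.04,0,0,0,-1],
  [-0.08,-0.005,-0.02,0,-1],
  [-0.107,-0.025,-0.07,0,-1],
  [-0.107,-0.045,-0.12,0,-1],
  [-0.107,-0.045,-0.14,0,-1],
])

```text
clock: 18.45
tcp_pos: [0.4517, 0.0226, 0.3111]
orientation: [-0.023, 1.574, 0.021]
contact_force: [0.4, -0.1, 0.4]
grip_width: 0.0853
```

```bash
cat >> h.py <<'E'
HS['white']=[((0,0,150),(180,60,255))]
E
python3 -c "
from h import *
togo(.453,.1,.0413,0)
look(['white','yellow','blue','green'],'w11.png')"
```

```text
clock 18.45 shift [0.1147 0.0775 0.0037] turn 1.6 gp [0.4513 0.0224 0.1561] axis [-0.003 -0.001 -1.   ] yaw 1.6 F [ 0.4 -0.1  0.4] w 0.0853 q7 -0.37
white [271.2  97.4] [259, 85, 20, 27, 155] [(0.052, [456.9, 98.5], [11.5, 18.7], 22.7), (0.008, [458.3, 97.7], [13.7, 22.3], 22.7)]
yellow [243.4 203. ] [229, 186, 30, 35, 709] [(0.052, [438.6, 20.5], [17.7, 25.7], 16.7), (0.008, [436.4, 4.5], [21.1, 30.7], 16.7)]
yellow [250.2 179.5] [224, 165, 44, 36, 568] [(0.052, [440.3, 34.3], [27.8, 27.6], 15.9), (0.008, [438.4, 21.0], [33.3, 32.9], 15.9)]
yellow [378.1 231.4] [371, 216, 15, 32, 379] [(0.052, [546.2, -0.9], [9.8, 27.3], 1.4), (0.008, [565.0, -21.1], [11.7, 32.6], 1.4)]
blue [458.2 142.1] [446, 125, 26, 36, 751] [(0.052, [597.8, 72.7], [17.4, 26.4], 2.2), (0.008, [626.6, 66.8], [20.8, 31.5], 2.2)]
blue [390.1 132.8] [382, 114, 18, 39, 560] [(0.052, [544.0, 77.3], [10.9, 27.5], 2.1), (0.008, [562.3, 72.3], [13.0, 32.9], 2.1)]
blue [433.7 117.6] [425, 114, 19, 9, 120] [(0.052, [575.3, 90.3], [13.7, 5.6], 8.9), (0.008, [599.7, 87.9], [16.4, 6.7], 8.9)]
green [468.3  78.8] [455, 60, 28, 39, 866] [(0.052, [596.8, 118.4], [17.8, 26.5], 0.9), (0.008, [625.3, 121.4], [21.3, 31.7], 0.9)]
green [395.8  76.5] [387, 56, 19, 42, 625] [(0.052, [542.9, 116.5], [10.7, 27.6], 1.8), (0.008, [560.9, 119.1], [12.8, 33.0], 1.8)]
green [435.8  97.9] [428, 89, 19, 13, 108] [(0.052, [574.3, 103.7], [6.9, 15.5], 69.8), (0.008, [598.4, 103.8], [8.3, 18.6], 69.8)]
green [434.7  66. ] [430, 59, 16, 28, 81] [(0.052, [569.0, 122.4], [19.9, 8.1], 65.5), (0.008, [592.2, 126.3], [23.8, 9.7], 65.5)]
```

View pics/w11.png

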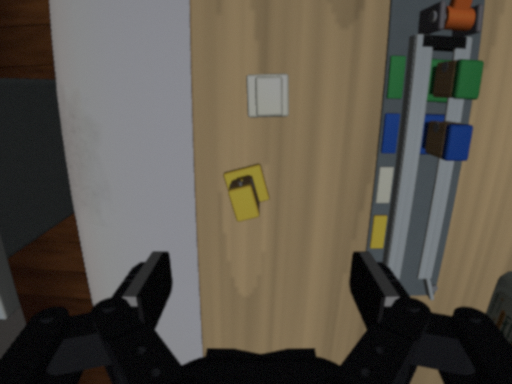

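White's foot centre is at (267.5,95.5), with its long axis along y. Blue is at its tile; green is about 2 mm short.

```bash
python3 -c "
from h import *
im,cam=snap('wrist')
print(onplane(cam,[(267.5,95.5),(247,75),(247.5,117),(288,74),(288,116)],.008).round(4),onplane(cam,[(269.5,95.5)],.052).round(4))
h=cv2.cvtColor(im,cv2.COLOR_RGB2HSV);m=((h[...,1]<50)&(h[...,2]>110)).astype(np.uint8);m[:,:235]=0;m[:,300:]=0;m[:60]=0;m[130:]=0
n,l,s,c=cv2.connectedComponentsWithStats(m);i=1+np.argmax(s[1:,4]);print(s[i],c[i])
r=cv2.minAreaRect((onplane(cam,np.argwhere(l==i)[:,::-1].astype(float),.008)[:,:2]*1000).astype(np.float32));print(r)
"
```

```text
[[0.4489 0.0988 0.008 ]
 [0.4317 0.1145 0.008 ]
 [0.4327 0.0809 0.008 ]
 [0.4649 0.1163 0.008 ]
 [0.4666 0.0827 0.008 ]] [[0.4497 0.0994 0.052 ]]
[ 254   72   43   44 1741] [275.17059161  93.27398047]
((455.1717834472656, 100.3115463256836), (34.32599639892578, 33.64863586425781), 3.477022647857666)
```

```bash
python3 -c "
from h import *
def f(im,cam):
  h=cv2.cvtColor(im,cv2.COLOR_RGB2HSV);m=((h[...,1]<50)&(h[...,2]>110)).astype(np.uint8);m[:,:225]=0;m[:,340:]=0;m[:30]=0;m[150:]=0
  n,l,s,c=cv2.connectedComponentsWithStats(m);i=1+np.argmax(s[1:,4]);print(s[i],c[i])
  print(cv2.minAreaRect((onplane(cam,np.argwhere(l==i)[:,::-1].astype(float),.008)[:,:2]*1000).astype(np.float32)))
im,cam=snap('wrist')
f(cv2.imread('pics/w11.png')[:,:,::-1],cam);f(im,cam)
togo(.453,.1,.0413,0)
"
```

```text
[ 247   74   42   43 1721] [267.58454387  94.34631028]
((452.2427673339844, 100.22980499267578), (34.022796630859375, 33.6171760559082), 2.886733055114746)
[ 250   74   42   43 1729] [270.78195489  94.53152111]
((455.0096435546875, 100.10266876220703), (34.186763763427734, 33.65178680419922), 1.755133032798767)
clock 18.60 shift [0.1144 0.0764 0.0031] turn 1.7 gp [0.452  0.0235 0.1558] axis [-0.003 -0.001 -1.   ] yaw 1.7 F [ 0.7 -0.3  0.3] w 0.0855 q7 -0.38
```

Call:
servo_tool([
  [0.02,0.04,0.003,0,-1],
  [0.05,0.077,0.004,0,-1],
  [0.09,0.077,0.004,0,-1],
  [0.09,0.077,0.004,0,-1],
])

```text
clock: 19.0
tcp_pos: [0.453, 0.1015, 0.2171]
orientation: [-0.026, 1.581, 0.024]
contact_force: [-0.6, -0.8, 0.2]
grip_width: 0.0856
```

```bash
python3 -c "
from h import *
togo(.4548,.1002,.0413,1.7)"
```

```text
clock 19.00 shift [ 0.0208 -0.0013  0.002 ] turn 0.1 gp [0.4514 0.1012 0.0621] axis [-0.011 -0.002 -1.   ] yaw 1.8 F [-0.6 -0.8  0.2] w 0.0856 q7 -0.7
```

Call:
servo_tool([
  [0.015,-0.001,0.003,0,-1],
  [0.021,-0.001,0.003,0,-1],
  [0.021,-0.001,0.003,0,-0.2],
  [0.021,-0.001,0.003,0,1],
  [0.021,-0.001,0.003,0,1],
  [0.021,-0.001,0.003,0,1],
  [0.021,-0.001,0.003,0,1],
])

```text
clock: 19.7
tcp_pos: [0.4561, 0.1005, 0.1968]
orientation: [-0.026, 1.58, 0.023]
contact_force: [-1.3, -0.8, 6.0]
grip_width: 0.0174
```

```bash
python3 -c "
from h import *
togo(.5978,-.12,.10,1.65)"
```

```text
clock 19.70 shift [-0.0592 -0.225   0.1342] turn 0.2 gp [0.4546 0.1002 0.0418] axis [-0.009 -0.002 -1.   ] yaw 1.8 F [-1.3 -0.8  6. ] w 0.0174 q7 -0.72
```

Call:
servo_tool([
  [-0.03,0,0,0,1],
  [-0.059,-0.02,0.015,0,1],
  [-0.06,-0.065,0.04,0,1],
  [-0.06,-0.105,0.065,0,1],
  [-0.06,-0.145,0.09,0,1],
  [-0.06,-0.185,0.115,0,1],
  [-0.06,-0.22,0.133,0,1],
  [-0.06,-0.225,0.134,0,1],
])

```text
clock: 20.5
tcp_pos: [0.5991, -0.1262, 0.2557]
orientation: [-0.022, 1.579, 0.015]
contact_force: [-1.0, -0.4, -0.4]
grip_width: 0.0175
```

Call:
servo_tool([
  [0.02,0,0,0,1],
  [0.04,0,0,0,1],
  [0.04,0,0,0,1],
])

```text
clock: 20.8
tcp_pos: [0.5971, -0.1261, 0.2132]
orientation: [-0.021, 1.584, 0.016]
contact_force: [0.7, 0.7, -1.0]
grip_width: 0.0178
```

```bash
python3 -c "
from h import *
togo(.5978,-.12,.0468,1.65)
look(['yellow'],'w12.png')"
```

```text
clock 20.80 shift [0.0113 0.0061 0.001 ] turn -0.3 gp [ 0.5951 -0.1267  0.0582] axis [-0.013 -0.003 -1.   ] yaw 1.4 F [ 0.7  0.7 -1. ] w 0.0178 q7 -0.2
yellow [201.9  33.8] [189, 0, 27, 70, 1671] [(0.052, [571.1, -25.8], [9.2, 24.8], 1.6), (0.008, [562.7, -18.8], [12.4, 33.3], 1.6)]
```

View pics/w12.png

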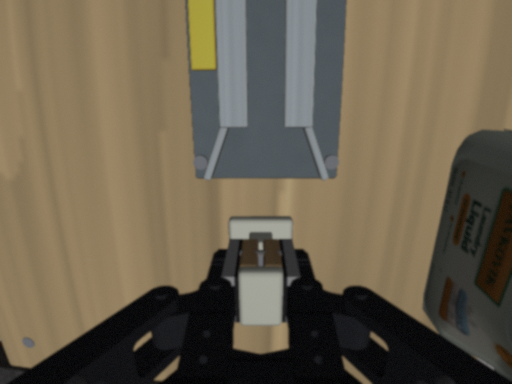

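White is held straight. The slot centre (266) is right of the clip (260.5), so I'll shift 3 mm in +x, lower, and slide in.

Call:
servo_tool([
  [0.005,0,0.003,0,1],
  [0.01,0,0.003,0,1],
  [0.0115,0.012,0.003,0,1],
  [0.0115,0.024,0.003,0,1],
  [0.0115,0.036,0.003,0,1],
  [0.0115,0.048,0.003,0,1],
  [0.0115,0.06,0.003,0,1],
  [0.0115,0.07,0.003,0,1],
])

```text
clock: 21.65
tcp_pos: [0.599, -0.0542, 0.203]
orientation: [-0.023, 1.582, 0.018]
contact_force: [0.4, 0.9, -0.8]
grip_width: 0.0174
```

```bash
python3 -c "
from h import *
togo(.5943,.0282,.0468,1.65)"
```

```text
clock 21.65 shift [ 0.001   0.0825 -0.0026] turn -0.2 gp [ 0.5973 -0.0547  0.048 ] axis [-0.011 -0.003 -1.   ] yaw 1.5 F [ 0.4  0.9 -0.8] w 0.0174 q7 -0.33
```

Call:
servo_tool([
  [0,0.015,0,0,1],
  [0,0.03,0,0,1],
  [0,0.045,-0.001,0,1],
  [0,0.06,-0.001,0,1],
  [0,0.075,-0.001,0,1],
  [0,0.082,-0.001,0,1],
  [0,0.082,-0.001,0,1],
])

```text
clock: 22.35
tcp_pos: [0.5959, 0.0294, 0.2029]
orientation: [-0.024, 1.581, 0.02]
contact_force: [-0.6, -1.1, -0.6]
grip_width: 0.0176
```

```bash
python3 -c "
from h import *
togo(.5943,.0282,.0468,1.65)
im,cam=snap('wrist','w13.png')
look(['blue','green','white'],None,.056,.0115)
print(onplane(cam,[(260.5,216.5)],.012))"
```

```text
clock 22.35 shift [ 0.0011 -0.0012 -0.0016] turn -0.1 gp [0.5942 0.029  0.0479] axis [-0.011 -0.003 -1.   ] yaw 1.6 F [-0.6 -1.1 -0.6] w 0.0176 q7 -0.47
blue [256.5 186.6] [232, 153, 49, 68, 3212] [(0.056, [592.1, 73.0], [18.2, 26.6], 1.9), (0.0115, [591.4, 59.2], [25.3, 37.0], 1.9)]
blue [197.1 160.2] [184, 128, 27, 65, 1518] [(0.056, [569.9, 82.8], [8.9, 24.2], 1.7), (0.0115, [560.4, 72.8], [12.4, 33.7], 1.7)]
blue [257.7 134.5] [240, 128, 37, 15, 512] [(0.056, [592.3, 92.9], [13.0, 5.0], 1.5), (0.0115, [591.6, 86.9], [18.1, 7.0], 1.5)]
green [256.9  60.8] [230, 18, 55, 89, 4599] [(0.056, [591.3, 117.4], [18.2, 28.6], 1.2), (0.0115, [590.3, 121.0], [25.3, 39.8], 1.2)]
green [191.5  65.4] [177, 29, 29, 74, 1873] [(0.056, [569.0, 116.0], [8.9, 24.0], 1.5), (0.0115, [559.1, 119.0], [12.4, 33.4], 1.5)]
white [293.2 158.3] [279, 48, 27, 199, 3394] [(0.056, [605.0, 85.7], [9.1, 73.9], 1.9), (0.0115, [609.3, 76.8], [12.6, 102.8], 1.9)]
white [222.  159.9] [209, 56, 30, 191, 2997] [(0.056, [580.0, 83.7], [9.0, 71.6], 1.7), (0.0115, [574.5, 74.1], [12.5, 99.6], 1.7)]
white [260.6 298.5] [241, 274, 40, 50, 1921] [(0.056, [595.0, 22.4], [16.9, 25.7], 2.0), (0.0115, [595.4, -11.2], [23.6, 35.8], 2.0)]
white [201.9 239.6] [191, 215, 23, 53, 1027] [(0.056, [570.8, 49.5], [8.4, 23.5], 1.6), (0.0115, [561.8, 26.5], [11.7, 32.7], 1.6)]
white [257.6 228. ] [242, 223, 34, 15, 339] [(0.056, [593.3, 55.5], [13.2, 6.1], 1.8), (0.0115, [593.1, 34.8], [18.4, 8.5], 1.8)]
[[0.59398171 0.0445062  0.012     ]]
```

Call:
servo_tool([
  [0,0.0015,0,0,1],
  [0,0.003,0,0,1],
  [0,0.003,0,0,1],
  [0,0.003,0,0,-0.5],
  [0,0.003,0,0,-1],
  [0,0.003,0,0,-1],
  [-0.04,0.003,0,0,-1],
  [-0.08,0,-0.02,0,-1],
])

```text
clock: 23.25
tcp_pos: [0.5779, 0.0274, 0.2832]
orientation: [-0.022, 1.582, 0.018]
contact_force: [0.9, -0.2, 0.9]
grip_width: 0.0853
```

```bash
python3 -c "
from h import *
togo(.4375,-.05,.155,1.65)"
```

```text
clock 23.25 shift [-0.025  -0.0739 -0.1426] turn -0.2 gp [0.5762 0.027  0.1282] axis [-0.011 -0.003 -1.   ] yaw 1.4 F [ 0.9 -0.2  0.9] w 0.0853 q7 -0.41
```

Call:
servo_tool([
  [-0.025,-0.03,-0.05,0,-1],
  [-0.025,-0.05,-0.1,0,-1],
  [-0.025,-0.074,-0.143,0,-1],
  [-0.025,-0.074,-0.143,0,-1],
  [-0.025,-0.074,-0.143,0,-1],
  [-0.025,-0.074,-0.143,0,-1],
])

```text
clock: 23.85
tcp_pos: [0.4381, -0.0498, 0.3106]
orientation: [-0.022, 1.58, 0.018]
contact_force: [-0.3, 0.3, -0.2]
grip_width: 0.085
```

```bash
python3 -c "
from h import *
togo(.4375,.0215,.0413,17)
look(['yellow'],'w14.png')
togo(.4375,.0215,.0413,17)
look(['yellow','blue','green','white'])"
```

```text
clock 23.85 shift [0.1141 0.0715 0.0022] turn -15.6 gp [ 0.4367 -0.0502  0.1556] axis [-0.009 -0.002 -1.   ] yaw 1.4 F [-0.3  0.3 -0.2] w 0.085 q7 -0.21
yellow [266.2 101.9] [243, 78, 47, 49, 1636] [(0.052, [438.5, 23.0], [27.7, 28.1], 16.4), (0.008, [438.9, 21.5], [33.1, 33.6], 16.4)]
yellow [407.6 155.8] [400, 138, 17, 37, 477] [(0.052, [544.2, -11.8], [9.9, 27.1], 1.6), (0.008, [565.2, -20.0], [11.9, 32.4], 1.6)]
clock 23.90 shift [0.114  0.0711 0.0019] turn -15.5 gp [ 0.4371 -0.0497  0.1555] axis [-0.009 -0.002 -1.   ] yaw 1.5 F [1.  1.  0.4] w 0.0854 q7 -0.21
yellow [265.7 102.6] [242, 78, 48, 49, 1638] [(0.052, [438.4, 23.0], [27.7, 28.2], 16.7), (0.008, [438.8, 21.5], [33.1, 33.8], 16.7)]
yellow [407.  156.7] [399, 139, 17, 37, 474] [(0.052, [544.2, -11.9], [10.0, 27.2], 1.6), (0.008, [565.2, -20.2], [11.9, 32.5], 1.6)]
blue [497.5  37.4] [485, 18, 27, 40, 856] [(0.052, [598.5, 75.6], [17.9, 26.1], 0.3), (0.008, [630.1, 84.4], [21.4, 31.2], 0.3)]
blue [420.2  43.7] [411, 22, 19, 44, 661] [(0.052, [542.0, 66.6], [10.8, 27.9], 1.7), (0.008, [562.5, 73.6], [12.9, 33.4], 1.7)]
blue [462.4  63.1] [454, 58, 19, 10, 127] [(0.052, [574.8, 56.6], [14.1, 5.3], 0.9), (0.008, [601.8, 61.7], [16.8, 6.3], 0.9)]
green [469.5   4.5] [460, 0, 20, 11, 178] [(0.052, [573.9, 94.4], [14.1, 6.5], 6.3), (0.008, [600.6, 106.8], [16.8, 7.7], 6.3)]
green [424.    2.4] [416, 0, 16, 6, 88] [(0.052, [541.0, 92.8], [10.4, 3.1], 4.9), (0.008, [561.3, 105.0], [12.5, 3.8], 4.9)]
```

Call:
servo_tool([
  [0.02,0.04,0.002,-8,-1],
  [0.05,0.071,0.003,-15,-1],
  [0.08,0.071,0.003,-15,-1],
  [0.08,0.071,0.003,-15,-1],
])

```text
clock: 24.35
tcp_pos: [0.4384, 0.0234, 0.2274]
orientation: [-0.228, 1.574, 0.231]
contact_force: [-0.6, 0.3, -0.1]
grip_width: 0.0853
```

```bash
python3 -c "
from h import *
togo(.4388,.0215,.0413,16.6)"
```

```text
clock 24.35 shift [ 0.0311 -0.002   0.0003] turn 0.1 gp [0.436  0.0233 0.0724] axis [-0.016 -0.    -1.   ] yaw 16.7 F [-0.6  0.3 -0.1] w 0.0853 q7 -0.28
```

Call:
servo_tool([
  [0.02,-0.002,0.0003,0,-1],
  [0.031,-0.002,0.0003,0,-1],
  [0.031,-0.002,0.0003,0,-0.2],
  [0.031,-0.002,0.0003,0,1],
  [0.031,-0.002,0.0003,0,1],
  [0.031,-0.002,0.0003,0,1],
  [0.031,-0.002,0.0003,0,1],
])

```text
clock: 25.05
tcp_pos: [0.4393, 0.0215, 0.1972]
orientation: [-0.228, 1.572, 0.231]
contact_force: [-1.8, -0.3, 4.1]
grip_width: 0.0177
```

Call:
servo_tool([
  [0,0,0,0,1],
  [-0.03,0,0,0,1],
  [-0.05,0,0,0,1],
  [-0.05,0,0,0,1],
])

```text
clock: 25.45
tcp_pos: [0.441, 0.0217, 0.2494]
orientation: [-0.228, 1.568, 0.23]
contact_force: [-0.0, -0.3, -0.8]
grip_width: 0.0173
```

```bash
python3 -c "
from h import *
togo(.5978,-.12,.0468,1.65)"
```

```text
clock 25.45 shift [ 0.0462 -0.1809  0.11  ] turn 15.0 gp [0.4395 0.0216 0.0944] axis [-0.009 -0.    -1.   ] yaw 16.7 F [-0.  -0.3 -0.8] w 0.0173 q7 -0.25
```

Call:
servo_tool([
  [0,-0.035,0.02,3,1],
  [0,-0.07,0.042,6,1],
  [0,-0.105,0.064,9,1],
  [0,-0.14,0.085,12,1],
  [0,-0.17,0.105,15,1],
  [0.02,-0.181,0.11,15,1],
  [0.034,-0.181,0.11,15,1],
  [0.034,-0.181,0.11,15,1],
])

```text
clock: 26.25
tcp_pos: [0.596, -0.1194, 0.2108]
orientation: [-0.023, 1.586, 0.024]
contact_force: [-1.2, 1.2, -0.2]
grip_width: 0.0177
```

```bash
python3 -c "
from h import *
togo(.5978,-.12,.0468,1.65)
im,cam=snap('wrist','w15.png')
look(['yellow'])
for r in (100,110,118):print(r,im[r,215:300,2].tolist())"
```

```text
clock 26.25 shift [ 0.009  -0.0006  0.002 ] turn 0.1 gp [ 0.5936 -0.1193  0.0558] axis [-0.016  0.001 -1.   ] yaw 1.7 F [-1.2  1.2 -0.2] w 0.0177 q7 -0.2
yellow [260.4 297.5] [239, 272, 44, 52, 2134] [(0.052, [595.2, -133.5], [20.7, 29.8], 2.1), (0.008, [595.6, -166.3], [27.8, 40.0], 2.1)]
yellow [205.   49.6] [192, 16, 27, 69, 1659] [(0.052, [570.8, -23.8], [9.3, 24.7], 1.8), (0.008, [562.7, -18.6], [12.4, 33.2], 1.8)]
yellow [260.5 228.3] [230, 220, 62, 19, 958] [(0.052, [594.1, -96.7], [27.3, 8.8], 2.1), (0.008, [594.1, -116.7], [36.7, 11.8], 2.1)]
100 [95, 93, 94, 95, 95, 93, 98, 117, 139, 147, 150, 148, 147, 150, 151, 153, 151, 151, 149, 145, 141, 142, 144, 145, 147, 147, 148, 148, 148, 148, 146, 146, 146, 145, 139, 121, 103, 97, 92, 93, 94, 93, 93, 92, 94, 91, 94, 93, 94, 95, 95, 93, 91, 94, 92, 95, 93, 95, 94, 93, 95, 94, 95, 94, 93, 95, 94, 93, 93, 94, 94, 93, 94, 99, 113, 132, 146, 150, 149, 149, 149, 151, 151, 152, 149]
110 [94, 95, 94, 95, 94, 96, 101, 117, 136, 147, 150, 148, 147, 150, 152, 153, 152, 150, 149, 146, 144, 143, 144, 144, 147, 146, 149, 148, 149, 148, 148, 147, 147, 146, 139, 121, 97, 93, 93, 94, 94, 95, 95, 95, 95, 95, 95, 96, 95, 94, 94, 95, 95, 93, 94, 94, 93, 93, 93, 94, 92, 93, 93, 93, 94, 93, 93, 92, 92, 93, 92, 90, 90, 98, 117, 137, 146, 149, 149, 148, 150, 151, 152, 152, 151]
118 [94, 94, 94, 94, 94, 94, 97, 110, 129, 142, 147, 149, 148, 149, 151, 153, 153, 150, 149, 146, 144, 143, 143, 143, 146, 147, 148, 149, 148, 149, 147, 147, 146, 147, 140, 124, 100, 96, 94, 93, 93, 95, 94, 93, 93, 94, 95, 93, 95, 94, 94, 95, 95, 95, 94, 95, 94, 94, 94, 91, 95, 94, 91, 94, 96, 93, 91, 92, 94, 92, 91, 92, 89, 98, 125, 141, 147, 150, 148, 149, 148, 151, 152, 151, 150]
```

Call:
servo_tool([
  [0.005,0,0.004,0,1],
  [0.0085,0,0.004,0,1],
  [0.0085,0.015,0.004,0,1],
  [0.0085,0.03,0.004,0,1],
  [0.0085,0.045,0.004,0,1],
  [0.0085,0.06,0.004,0,1],
  [0.0085,0.075,0.004,0,1],
  [0.0085,0.09,0.004,0,1],
])

```text
clock: 27.15
tcp_pos: [0.5962, -0.0287, 0.2033]
orientation: [-0.026, 1.587, 0.023]
contact_force: [-1.2, -5.0, -8.4]
grip_width: 0.0174
```

```bash
python3 -c "
from h import *
togo(.5956,-.0155,.0468,1.65)"
```

```text
clock 27.15 shift [ 0.0015  0.0132 -0.0002] turn 0.1 gp [ 0.5937 -0.0291  0.0483] axis [-0.017 -0.002 -1.   ] yaw 1.8 F [-1.2 -5.  -8.4] w 0.0174 q7 -0.36
```

Call:
servo_tool([
  [0.0015,0,0.001,0,1],
  [0.0015,0.005,0.001,0,1],
  [0.0015,0.01,0.001,0,1],
  [0.0015,0.013,0.001,0,1],
  [0.0015,0.013,0.001,0,1],
])

```text
clock: 27.65
tcp_pos: [0.5969, -0.0151, 0.202]
orientation: [-0.026, 1.587, 0.024]
contact_force: [-0.3, -0.2, -1.6]
grip_width: 0.0175
```

```bash
python3 -c "
from h import *
togo(.5956,-.0155,.0468,1.65)
im,cam=snap('wrist','w16.png')
look(['yellow','white','blue'],None,.056,.012)"
```

```text
clock 27.65 shift [ 0.0002 -0.0004 -0.0014] turn 0.2 gp [ 0.5945 -0.0154  0.047 ] axis [-0.016 -0.002 -1.   ] yaw 1.8 F [-0.3 -0.2 -1.6] w 0.0175 q7 -0.38
yellow [260.3 298. ] [239, 271, 44, 54, 2189] [(0.056, [595.2, -20.0], [18.2, 27.6], 1.8), (0.012, [595.5, -53.0], [25.3, 38.4], 1.8)]
yellow [204.  242.6] [193, 219, 24, 53, 1010] [(0.056, [572.1, 4.5], [8.7, 23.6], 1.7), (0.012, [563.4, -19.0], [12.1, 32.8], 1.7)]
yellow [261.  232.2] [245, 227, 33, 14, 300] [(0.056, [594.5, 10.9], [12.8, 5.7], 2.2), (0.012, [594.5, -10.1], [17.7, 7.9], 2.2)]
white [261.6 191.7] [240, 160, 46, 65, 2771] [(0.056, [594.2, 27.7], [25.2, 16.6], 89.9), (0.012, [594.1, 13.3], [35.0, 23.1], 89.9)]
white [200.  165.1] [188, 135, 25, 62, 1355] [(0.056, [571.0, 37.3], [8.3, 23.2], 1.5), (0.012, [561.9, 26.6], [11.6, 32.2], 1.5)]
white [261.  138.6] [243, 133, 38, 12, 378] [(0.056, [593.5, 48.3], [13.4, 3.7], 0.0), (0.012, [593.2, 41.9], [18.6, 5.1], 0.0)]
white [306.3  94.9] [304, 61, 6, 70, 180] [(0.056, [608.5, 63.5], [1.3, 23.2], 0.9), (0.012, [614.0, 63.0], [1.9, 32.3], 0.9)]
white [234.9 116. ] [233, 104, 4, 25, 62] [(0.056, [583.8, 55.9], [1.1, 8.3], 0.5), (0.012, [579.6, 52.5], [1.5, 11.6], 0.5)]
blue [260.1  62. ] [233, 19, 55, 89, 4656] [(0.056, [592.2, 73.5], [18.1, 28.5], 1.8), (0.012, [591.3, 77.0], [25.2, 39.6], 1.8)]
blue [195.2  70.6] [181, 34, 29, 74, 1886] [(0.056, [570.1, 70.6], [9.0, 23.9], 1.7), (0.012, [560.7, 73.0], [12.5, 33.2], 1.7)]
```

View pics/w16.png

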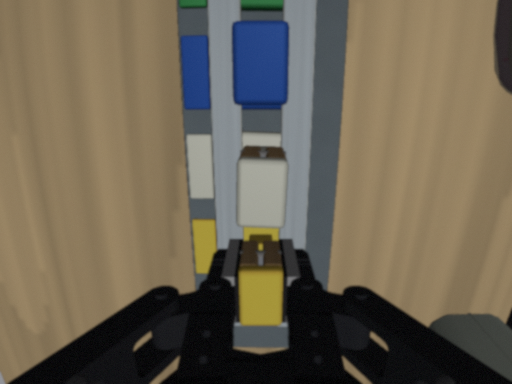

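Yellow is at its tile and white's foot edge (row 133) matches its tile's (row 135). Releasing, then looking from above.

Call:
servo_tool([
  [0,0,0,0,-0.5],
  [0,0,0,0,-1],
  [0,0,0,0,-1],
  [-0.04,0,0,0,-1],
  [-0.09,0,0,0,-1],
  [-0.14,0,0,0,-1],
  [-0.15,0,0,0,-1],
  [-0.15,0,0,0,-1],
])

```text
clock: 28.55
tcp_pos: [0.6, -0.0154, 0.3543]
orientation: [-0.026, 1.582, 0.022]
contact_force: [0.9, 0.3, -0.6]
grip_width: 0.085
```

```bash
python3 -c "
from h import *
togo(.594,.05,.19,1.65)
im,cam=snap('wrist','w17.png')
look(['yellow','white','blue','green','orange'],None,.057,.009)"
```

```text
clock 28.55 shift [ 0.0092  0.0656 -0.0039] turn 0.1 gp [ 0.5983 -0.0158  0.1993] axis [-0.011 -0.003 -1.   ] yaw 1.7 F [ 0.9  0.3 -0.6] w 0.085 q7 -0.28
yellow [259.2 190.5] [250, 177, 19, 28, 515] [(0.057, [594.0, -19.2], [15.9, 24.8], 2.0), (0.009, [593.5, -34.5], [18.9, 29.4], 2.0)]
yellow [229.6 175.8] [224, 161, 12, 31, 343] [(0.057, [568.2, -6.9], [9.5, 27.1], 0.3), (0.009, [562.9, -20.0], [11.3, 32.0], 0.3)]
yellow [260.5 164.7] [253, 161, 16, 8, 105] [(0.057, [594.7, 4.3], [12.8, 6.1], 1.9), (0.009, [594.3, -6.7], [15.2, 7.2], 1.9)]
white [ 53.2 182.7] [19, 34, 74, 278, 9236] [(0.057, [398.1, -26.4], [269.2, 51.6], 89.9), (0.009, [361.7, -43.0], [318.5, 61.1], 89.9)]
white [260.8 135.4] [252, 122, 19, 29, 521] [(0.057, [594.4, 28.5], [15.0, 23.3], 1.3), (0.009, [593.9, 21.9], [17.7, 27.5], 1.3)]
white [228.2 129.7] [223, 114, 11, 33, 349] [(0.057, [566.9, 32.5], [8.3, 26.5], 0.3), (0.009, [561.4, 26.7], [9.9, 31.4], 0.3)]
blue [260.1  80. ] [250, 62, 21, 38, 770] [(0.057, [592.3, 72.5], [16.0, 28.3], 1.6), (0.009, [591.4, 73.9], [19.0, 33.5], 1.6)]
blue [227.   80.9] [221, 63, 13, 37, 478] [(0.057, [565.9, 71.4], [9.7, 27.7], 0.5), (0.009, [560.3, 72.7], [11.5, 32.8], 0.5)]
green [260.5  18.3] [250, 0, 22, 41, 816] [(0.057, [591.3, 117.2], [16.1, 28.7], 1.5), (0.009, [590.3, 126.8], [19.1, 33.9], 1.5)]
green [225.8  27.7] [219, 9, 14, 39, 521] [(0.057, [564.6, 110.8], [10.0, 27.5], 0.6), (0.009, [558.7, 119.3], [11.8, 32.6], 0.6)]
green [260.7  45.7] [252, 42, 19, 8, 132] [(0.057, [592.2, 98.8], [13.9, 5.1], 1.6), (0.009, [591.4, 105.1], [16.5, 6.1], 1.6)]
```

View pics/w17.png

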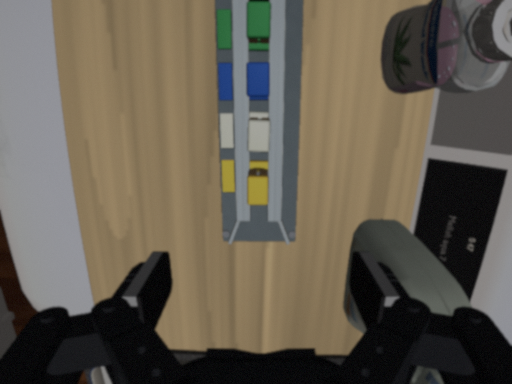

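All four stand beside their tiles; the offsets are about 0 to −1.5 mm, with green at −2 to −3. I'll give green a small nudge on the way to the lever.

Call:
servo_tool([
  [0,0.05,-0.003,0,-1],
  [0,0.1,-0.004,0,-1],
  [0.04,0.134,-0.004,0,-1],
  [0.08,0.134,-0.003,0,-1],
  [0.12,0.134,-0.003,0,-1],
  [0.12,0.134,-0.003,0,-1],
])

```text
clock: 29.25
tcp_pos: [0.5858, 0.1168, 0.223]
orientation: [-0.03, 1.603, 0.021]
contact_force: [0.2, -0.1, -0.1]
grip_width: 0.0854
```

```bash
python3 -c "
from h import *
togo(.5915,.118,.047,1.65)"
```

```text
clock 29.25 shift [0.0208 0.0012 0.0064] turn 0.2 gp [0.5809 0.1158 0.0681] axis [-0.032 -0.006 -0.999] yaw 1.8 F [ 0.2 -0.1 -0.1] w 0.0854 q7 -0.6
```

Call:
servo_tool([
  [0,0,0.006,0,-1],
  [0,0,0.006,0,-1],
  [0,0,0.006,0,-1],
])

```text
clock: 29.55
tcp_pos: [0.5927, 0.1168, 0.2243]
orientation: [-0.029, 1.6, 0.021]
contact_force: [-1.4, 0.2, -0.2]
grip_width: 0.0853
```

```bash
python3 -c "
from h import *
togo(.5915,.118,.047,1.65);print(get_obs()['joints'].round(3))"
```

```text
clock 29.55 shift [ 0.0223  0.0013 -0.0005] turn 0.1 gp [0.5882 0.116  0.0694] axis [-0.029 -0.005 -1.   ] yaw 1.8 F [-1.4  0.2 -0.2] w 0.0853 q7 -0.59
[ 0.063  0.637 -0.486  1.825  0.388  0.806 -0.591]
```

Call:
servo_tool([
  [0.012,0.002,0.004,0,-1],
  [0.022,0.002,0.004,0,-1],
  [0.022,0.002,0.004,0,-0.2],
  [0.022,0.002,0.004,0,0.6],
  [0.022,0.002,0.004,0,1],
  [0.022,0.002,0.004,0,1],
], force=20)

```text
clock: 30.15
tcp_pos: [0.5961, 0.1189, 0.2024]
orientation: [-0.029, 1.6, 0.021]
contact_force: [-0.3, 0.8, 0.6]
grip_width: 0.0282
```

Call:
servo_tool([
  [0,0,0,0,1],
  [0,0,0,0,1],
  [0,0.0012,0,0,1],
  [0,0.0025,0,0,1],
  [0,0.0025,0,0,1],
], force=20)

```text
clock: 30.65
tcp_pos: [0.5962, 0.1213, 0.2027]
orientation: [-0.029, 1.599, 0.02]
contact_force: [-0.0, -2.3, 3.0]
grip_width: 0.0178
```

Call:
servo_tool([
  [0,0,0,0,-0.5],
  [0,0,0,0,-1],
  [0,0,0,0,-1],
  [-0.04,0,0,0,-1],
  [-0.09,0,0,0,-1],
  [-0.11,0,0,0,-1],
  [-0.11,0,0,0,-1],
])

```text
clock: 31.35
tcp_pos: [0.6005, 0.1227, 0.3165]
orientation: [-0.027, 1.593, 0.022]
contact_force: [-0.2, 0.1, -0.0]
grip_width: 0.0853
```

```bash
python3 -c "
from h import *
togo(.59,.12,.17,1.65)
look(['green','orange'],'w18.png',.057,.009)"
```

```text
clock 31.35 shift [-0.0083 -0.0024 -0.0108] turn 0.1 gp [0.5971 0.1221 0.1615] axis [-0.022 -0.004 -1.   ] yaw 1.8 F [-0.2  0.1 -0. ] w 0.0853 q7 -0.54
green [254.7 203.8] [244, 188, 22, 33, 690] [(0.057, [590.8, 119.2], [16.2, 26.2], 2.0), (0.009, [589.3, 101.4], [19.7, 31.8], 2.0)]
green [221.7 185.7] [215, 169, 14, 35, 470] [(0.057, [565.5, 132.7], [27.2, 9.9], 89.9), (0.009, [558.6, 117.8], [33.0, 12.0], 89.9)]
green [255.9 173.2] [247, 169, 19, 10, 171] [(0.057, [591.3, 143.6], [13.5, 6.9], 2.0), (0.009, [589.9, 131.1], [16.3, 8.4], 2.0)]
orange [254.7 108.4] [243, 62, 25, 91, 1699] [(0.057, [589.1, 190.7], [17.5, 61.9], 2.0), (0.009, [587.3, 188.1], [21.2, 75.0], 2.0)]
orange [253.8  28.4] [235, 5, 37, 54, 1256] [(0.057, [586.7, 240.7], [23.6, 33.2], 1.3), (0.009, [584.3, 248.8], [28.6, 40.3], 1.3)]
```

Green is now aligned: cap 119.2 mm against a target of 118.8. Next is the lever; the pad is at about (0.587, 0.240). I'll close the gripper and move above it.

Call:
servo_tool([
  [0,0.04,-0.003,0,1],
  [0,0.08,-0.006,0,1],
  [0,0.119,-0.008,0,1],
  [0.02,0.119,-0.008,0,1],
  [0.05,0.119,-0.008,0,1],
  [0.05,0.119,-0.008,0,1],
  [0.05,0.119,-0.008,0,1],
])

```text
clock: 32.1
tcp_pos: [0.5862, 0.2403, 0.2625]
orientation: [-0.029, 1.599, 0.02]
contact_force: [0.3, 1.3, 0.4]
grip_width: -0.0001
```

```bash
python3 -c "
from h import *
togo(.588,.241,.05,1.65)"
```

```text
clock 32.10 shift [0.0574 0.001  0.0035] turn 0.1 gp [0.5818 0.2393 0.1075] axis [-0.029 -0.006 -1.   ] yaw 1.8 F [0.3 1.3 0.4] w -0.0001 q7 -0.76
```

Call:
servo_tool([
  [0.005,0.002,0.007,0,1],
  [0.015,0.002,0.007,0,1],
  [0.022,0.003,0.007,0,1],
  [0.028,0.003,0.007,0,1],
  [0.034,0.004,0.008,0,1],
])

```text
clock: 32.6
tcp_pos: [0.5935, 0.2448, 0.2286]
orientation: [-0.028, 1.598, 0.021]
contact_force: [0.1, 0.8, 2.0]
grip_width: -0.0001
```

```bash
python3 -c "
from h import *
togo(.588,.241,.05,1.65)"
```

```text
clock 32.60 shift [ 0.0238 -0.0035 -0.0049] turn 0.1 gp [0.5893 0.244  0.0737] axis [-0.027 -0.005 -1.   ] yaw 1.8 F [0.1 0.8 2. ] w -0.0001 q7 -0.78
```

Call:
servo_tool([
  [0.006,0,0,0,1],
  [0.012,0,0,0,1],
  [0.018,0,0,0,1],
  [0.023,0,0,0,1],
  [0.025,0,0,0,1],
])

```text
clock: 33.1
tcp_pos: [0.5931, 0.2445, 0.2056]
orientation: [-0.029, 1.598, 0.019]
contact_force: [-7.8, -6.3, 29.8]
grip_width: -0.0001
```

Call:
servo_tool([
  [-0.01,0,0,0,1],
  [-0.03,0,0,0,1],
  [-0.07,0,0,0,1],
  [-0.1,-0.04,0,0,1],
  [-0.1,-0.1,0,0,1],
  [-0.1,-0.12,0,0,1],
  [-0.1,-0.12,0,0,1],
])

```text
clock: 33.8
tcp_pos: [0.6001, 0.1185, 0.3056]
orientation: [-0.026, 1.598, 0.008]
contact_force: [-0.5, 0.3, -0.1]
grip_width: 0.0
```

```bash
python3 -c "
from h import *
togo(.588,.241,.05,1.65)
look(['orange','green'],'w19.png',.068,.032)"
```

```text
clock 33.80 shift [ 0.0995  0.1238 -0.0067] turn -0.4 gp [0.5959 0.1168 0.1507] axis [-0.028 -0.011 -1.   ] yaw 1.2 F [-0.5  0.3 -0.1] w 0.0 q7 -0.55
orange [256.5  99.9] [244, 46, 26, 102, 1919] [(0.068, [589.8, 192.2], [16.4, 61.7], 1.5), (0.032, [588.4, 191.1], [19.3, 72.6], 1.5)]
orange [255.4  21.7] [239, 0, 34, 43, 1009] [(0.068, [588.8, 237.0], [19.4, 23.7], 1.6), (0.032, [587.1, 243.9], [22.8, 27.8], 1.6)]
green [256.9 201.3] [245, 184, 24, 35, 792] [(0.068, [591.3, 123.5], [15.9, 25.1], 1.6), (0.032, [590.1, 110.3], [18.7, 29.5], 1.6)]
green [222.2 182.8] [215, 165, 15, 37, 512] [(0.068, [567.6, 135.8], [9.6, 25.7], 1.3), (0.032, [562.3, 124.8], [11.2, 30.2], 1.3)]
green [257.9 169.4] [248, 165, 21, 10, 198] [(0.068, [591.8, 146.2], [13.4, 6.2], 1.6), (0.032, [590.7, 137.0], [15.8, 7.3], 1.6)]
```

View pics/w19.png

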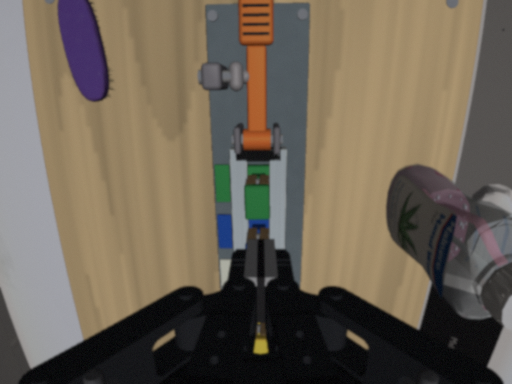

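The lever looks down: the pad is 34 px wide here, against 37 px before from a greater height. I'll confirm with the fixed cameras and check the rest.

```bash
python3 -c "
from h import *
t,ct=snap('top');s,cs=snap('scene')
def rail(x,y,z):
  u=np.array([-.0296,.9996]);v=np.array([-.9996,-.0296]);p=np.array([.597,-.065])+u*x/1000+v*y/1000;return [*p,z/1000]
for a in(0.4,-.04):
  print('pred tip',a,proj(cs,[rail(225+100*np.cos(a),0,31+100*np.sin(a))]).round(1),'pad',proj(cs,[rail(225+85*np.cos(a),0,34+85*np.sin(a))]).round(1))
for ce,st,m in blobs(s,'orange',10,(90,210,360,320)): print('scene orange',ce,st)
for ce,st,m in blobs(t,'orange',10,(130,130,330,268)): print('top orange',ce,st)
for ce,st,m in blobs(t,'purple',30,(130,130,330,268)): print('brush',ce,st)
for ce,st,m in blobs(t,'red',10): print('top red',ce,onplane(ct,[ce],.03).round(3))
cv2.imwrite('pics/sc2.png',cv2.resize(s[170:300,90:440,::-1],(800,297),interpolation=cv2.INTER_CUBIC))
"
```

```text
pred tip 0.4 [[141.9 240.9]] pad [[148.  239.7]]
pred tip -0.04 [[140.9 259.2]] pad [[147.1 255.1]]
scene orange [158.  247.6] [139, 235, 44, 24, 197]
top orange [276.7 136.3] [266, 130, 22, 16, 221]
top orange [144.6 195.7] [142, 191, 8, 9, 35]
brush [151.7 242.5] [137, 237, 30, 12, 250]
top red [369.2 220.4] [[ 0.532 -0.383  0.03 ]]
top red [122.1 204.3] [[0.557 0.314 0.03 ]]
top red [439.9 260. ] [[ 0.425 -0.585  0.03 ]]
```

View pics/sc2.png

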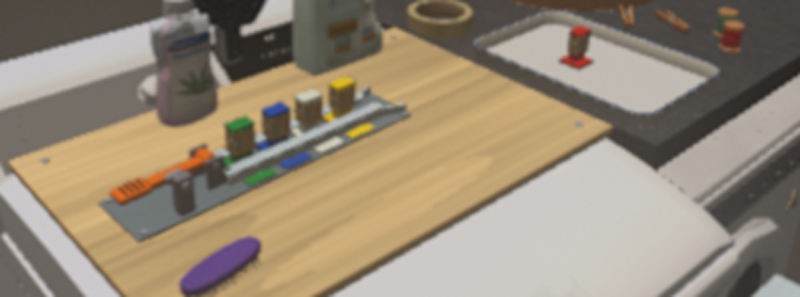

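The lever end is at row 259, which matches the latched prediction. The four carriers are in the track, red is upright in the tray, and the brush, bottles and tape look unmoved.

```bash
python3 -c "
from h import *
print(hand_in(),get_obs()['clock'])"
```

```text
the job is handed in; nothing more can be done
the job is handed in; nothing more can be done
```

I slid the worn red carrier out of the open end and stood it in the enamelled tray. All four carriers were present, and I slid them in as green, blue, white, yellow, then pressed the brake lever last. The job took about 34 s of the 210 s and has been handed in.

**Carriers:** In the close view from above, each stood at its own tile to within about 1.5 mm. Green was first 2–3 mm short, so I nudged it; it then measured about 0.4 mm off.

**Lever:** After I let go, the scene camera showed its end at row 259. That matches my prediction for latched (259.2), against 240.9 for sprung up. The wrist view also showed the pad lower.

**Bystanders:** The nail brush measured in the same place as at the start. The soap, detergent and tape roll look unmoved, but I only judged those by eye.

**What disagreed:**
- Tile tops measured 9–12 mm high against the 7 mm expected. I worked relative to the tiles, so this should not affect the alignment.
- The last lever press read 30 N at the wrist, more than the 8 N detent. The lever had probably reached its hard limit.
- Yellow briefly met about 8 N while sliding in. Lowering it 1.5 mm cleared that.
- The tool had tilted by up to 1.8° by the end. It had no visible effect.

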